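Kit a turned blank and hold the tray over the downdraught grille

ROBOT

A 6-joint arm with a two-finger parallel gripper is mounted at the origin on the work surface. World frame = base frame: x ahead of the robot, y to its left, z up, the work surface at z = 0. Lengths are in m, angles in rad, forces in N, time in s.
With the tool pointing down it reaches from about 0.375 to 0.925 m from the base axis. Payload 5.7 kg.
Tool frame: the origin (TCP) lies at the very end of the fingers, on their centre line; the grasp point (between the pads) lies 19 mm behind it; z points along the fingers, y is the direction in which the jaws open and shut (so a half turn about z gives the same grasp; the last joint's range is limited). The gripper opens to 88 mm and grips with 3 to 60 N. Pads are 20 mm wide; open, the fingers measure 115 mm over their backs; the gripper's body (75 mm by 178 mm) begins 61 mm behind the grasp point.
Start: joints at [1.185, 0.359, 1.51, -0, 1.272, -0.115], TCP at [0.16, 0.578, 0.223] pointing down, gripper open.
Joint ranges: [-2.97, 2.97], [-1.01, 2.36], [0.21, 2.38], [-0.96, 4.11], [0.2, 2.71], [-2.98, 2.98]. Speed limits (rad/s): [2.39, 2.39, 3.14, 3.14, 3.14, 3.14].

INTERFACE

Orientations are given as a unit quaternion [w, x, y, z].
In Python, from station import bot gives the robot as it stands. The module is installed in compiled form; this text tells all that it offers.
- The arm moves only by the tool servo_tool, never from a script. Its argument "commands" is a list that holds one entry, the list of rows, each a list of 4 numbers: the shift along the tool's x, y, z in mm, then the turn about the tool's z in units of 5 degrees (1.0 is 5 degrees). A call has exactly 5 rows; each row shifts and turns the commanded pose from where the row before left it, along the tool's axes as they then stand; what a row does not reach is not made up. A row lasts 1/10 s, in which the tool goes at most 50 mm and 8.59 degrees, less where a joint would pass 70% of its speed; a pose out of reach is approached as far as the arm can. A call with a gripper value outside its range is refused whole. "grip" is the gripper's target within -1 to 1 (shut at 1, half-way at 0, fully open at -1), set as the call begins (left out, the last holds). The fingers move at their own pace and stop on an object; "squeeze" is the grip in N (left out, the last holds). Time passes only in rows, so rows that do not move let the fingers close, or fill a call up. It gives the time, the measured TCP pose, the force and the opening at its end, in the units of the state.
- bot.read_state(): the state, without advancing time (a new reading comes with each control period).
- bot.capture(name): name is "scene" or "top" or "wrist"; returns a dict with "color" (400x640x3 uint8, red, green, blue), "fx", "fy", "cx", "cy" (pixels), "D" ([k1, k2, p1, p2, k3] as OpenCV has them; the pictures are not rectified), "R" (3x3) and "t" (3): a world point X has camera coordinates R X + t; the wrist camera has in their place "T_tool_cam" (4x4, takes a point from camera to tool coordinates, whose origin is the TCP and whose axes are the flange's). Camera axes: x right, y down, z forward; pixel columns grow to the right and rows downward; lengths in m; the calibration is good to about 2 mm. A picture is of the moment at which its call begins: read the wrist's pose just before it. There is no depth.
- bot.sign_off(): hands the job in, once; it reports no verdict.
Trained networks look in a picture, given as the dict that the camera call returned (one of the last four; its "shot" number tells which), for a name from the list of things; names that differ only in an ending like _2 or _b are one class to them, and where a whole thing is asked for, a point or a joint stands for the part that bears it (a point fixed in the world has none). Each returns a list of dicts, best first, with "confidence" (0 to 1); they miss things now and then, are a little off and sometimes report something else, mostly with a low value. They report only what shows in the picture. A call takes as long as a camera call. They do not tell look-alikes from the thing itself.
- bot.cut_out(picture, target): "mask" (400x640 bool, what is visible of it) and "pixel" ([column, row] in pixels, amid what is visible of it).
The state is a dict: "time": time; "joint_pos": joint angles; "joint_velocities": joint speeds; "effort": joint torques, N m; "position": TCP position; "tcp_rot": TCP orientation; "contact_force": force on the tool from outside, world axes, zero at the start; "wrist_torque": the same for the moment, N m; "width": finger opening in m.
Only numpy, scipy, OpenCV 4.12 (cv2) and the standard library are available. Lean on these libraries where they do the work, as an engineer would, in place of code of your own. Each camera call takes 0.05 s, during which the arm holds its last target.

TASK

Pick out the round blank (not the square one), seat it flat in the empty round recess of the wooden tray on the bench, and let go of it. Then lift the tray by its upright handle and carry it, level enough that the loose ball never leaves its pocket, to the downdraught grille; finish while still holding the tray by its handle, level and still, with its middle over the middle of the grille and its underside about 10 cm above the grille's top: do not set it down or let go. Leave the square blank, the gouge and the wax tin where they are.

Things in the scene. Friction and masses are not known exactly. Their poses are not given: they have to be found in the camera images.
- tray_handle (a point): Grip point of the loose wooden tray (0.3 kg), a slab 220 x 100 x 16 mm, long along x, z up. Its handle is an upright block in its middle, 32 mm along x, 18 mm along y, top 80 mm above the tray's underside; this point is on its centre line 62 mm above the underside. Pinch along y: ball and blank stand towards +x and -x, up to 48 mm above the underside. Tray axes.
- tray_recess (a point): Centre of the floor of the empty round recess in the tray, 70 mm from the handle towards the tray's -x: 60 mm across, 8 mm deep, vertical walls; its floor is 8 mm above the tray's underside. Same axes as the tray.
- tray_pocket (a point): Centre of the floor of the ball's round pocket in the tray, 70 mm from the handle towards the tray's +x: 56 mm across, 8 mm deep, floor 8 mm above the tray's underside. Same axes as the tray.
- ball_center (a point): Centre of the loose wooden ball, 36 mm across (about 40 g), which lies in the tray's pocket and can roll about in it. Its axes turn as it rolls.
- blank_mid (a point): Round wooden blank (50 g) flat on the bench: a disc 56 mm across and 12 mm thick with an upright round spigot on top, 24 mm across, 28 mm tall; 40 mm high in all. Point on its axis 20 mm above the underside, z up. Grip it by the spigot (12 to 40 mm above the underside); fingertips going below 12 mm would strike the disc.
- blank_foot (a point): Centre of the round blank's underside, same axes as the blank; when seated it coincides with the recess floor's centre.
- square_mid (a point): The square wooden blank, not to be used: 56 x 56 x 12 mm with the same spigot on top. This point is on its axis, 20 mm above its underside.
- grille_top (a point): Centre of the top face of the downdraught grille: a low grey box fixed to the bench, 220 x 220 mm and 30 mm high, with metal slats on top. z up.
- gouge_mid (a point): A turning gouge with a wooden handle lying on the bench, 340 mm long along its x, 26 mm thick; this point is near its middle, 13 mm up.
- tin_mid (a point): A closed round metal wax tin, 72 mm across and 50 mm high, standing on the bench; this point is at its centre, 25 mm up.
There are look-alikes about, which are no part of the job. What is shaped like the part that bears tray_handle but blue or green is not meant.

How it is judged:
By the outcome, as a careful person would: the job done as asked, in the order asked, and still so for the second after the job is handed in, while the arm keeps its last pose, push and grip.
It also fails if it takes over 64 s, if anything falls off the work surface, if the arm or the gripper's body presses on something with over 40 N, if the wrist force passes 120 N, or if a joint passes its speed limit or range.

## Working session

There is one attempt and no reset: what is moved stays moved. The work goes in short steps, Python scripts to look and compute and a tool call to move; the robot and the scene stay as the last step left them, time stands still between calls to the robot, and variables do not carry over. Pictures are saved under pics/ and viewed, and the job is handed in when it is done.

Besides the shell and the picture viewer there is one more tool, called as name(argument=value, ...), one argument or row to a line, values as JSON. servo_tool: Moves the arm, as the interface text tells. Its arguments: {"type":"object","properties":{"commands":{"type":"array","items":{"type":"array","items":{"type":"array","items":{"type":"number"}}}},"grip":{"type":"number"},"squeeze":{"type":"number"}},"required":["commands"]}

```bash
mkdir -p pics
python3 - <<'E'
from station import bot
import cv2
s=bot.read_state(); print({k:(s[k]) for k in s})
for n in ["scene","top","wrist"]:
    p=bot.capture(n); cv2.imwrite(f"pics/{n}0.png",p["color"][:,:,::-1])
    print(n,[p[k] for k in p if k!="color"])
E
```

```text
{'time': 0.0, 'joint_pos': array([ 1.18494045e+00,  3.59481826e-01,  1.51142538e+00,  5.33356662e-06,
        1.27250164e+00, -1.15099892e-01]), 'joint_velocities': array([ 0.00027233, -0.00124893, -0.00095647, -0.00037058,  0.00047748,
        0.00100553]), 'effort': array([ 4.64472381e-03, -5.15372229e+01, -2.70737046e+01,  6.81671686e-02,
        3.46903922e-02, -1.72086052e-04]), 'position': array([0.16022007, 0.57749653, 0.22182608]), 'tcp_rot': array([-2.27556236e-04,  1.34965576e-01,  9.90849872e-01, -8.79128198e-04]), 'contact_force': array([-0.49753083,  0.04187725, -0.17795175]), 'wrist_torque': array([-0.02230137,  0.01873601,  0.04399919]), 'width': 0.08776063265970403}
scene [378.1149506582682, 378.1149506582682, 321.4138469666681, 200.32874874721537, array([-0.08325017,  0.        ,  0.        ,  0.        ,  0.        ]), array([[-0.88244864,  0.47038753,  0.00446765],
       [ 0.34555362,  0.65464549, -0.67233324],
       [-0.3191819 , -0.59175574, -0.74023514]]), array([ 0.38564789, -0.20689478,  1.46607237]), 1]
top [387.6196217909639, 387.6196217909639, 318.76000951154464, 201.51367765930794, array([-0.02465566,  0.        ,  0.        ,  0.        ,  0.        ]), array([[ 0.0275909 , -0.99959357, -0.00717164],
       [-0.98874196, -0.02623447, -0.14731287],
       [ 0.14706485,  0.0111554 , -0.98906394]]), array([0.11503901, 0.51128027, 1.01156169]), 2]
wrist [312.4150533260728, 312.4150533260728, 319.01601991028, 197.10539664588566, array([-0.06329976,  0.        ,  0.        ,  0.        ,  0.        ]), array([[-8.88371420e-05, -9.57735288e-01, -2.87651021e-01,
         7.92438737e-02],
       [ 9.99999995e-01, -9.73254744e-05,  1.52090532e-05,
        -1.59284316e-04],
       [-4.25620190e-05, -2.87651018e-01,  9.57735292e-01,
        -1.62614048e-01],
       [ 0.00000000e+00,  0.00000000e+00,  0.00000000e+00,
         1.00000000e+00]]), 3]
```

View pics/scene0.png

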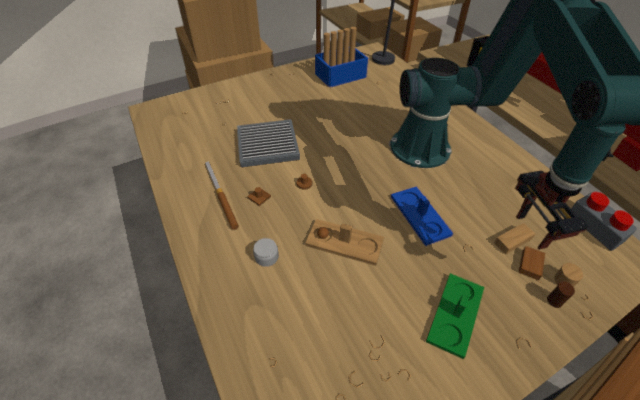

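View pics/top0.png

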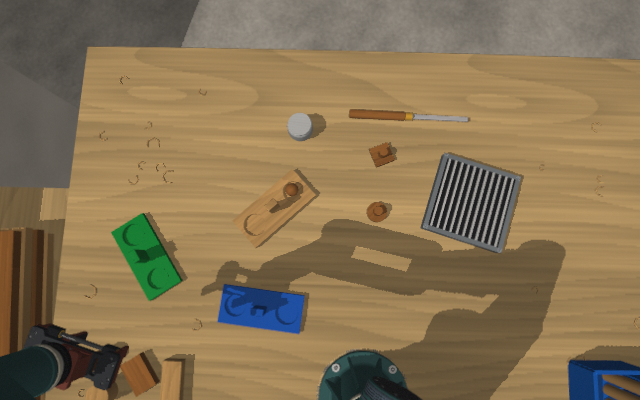

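View pics/wrist0.png

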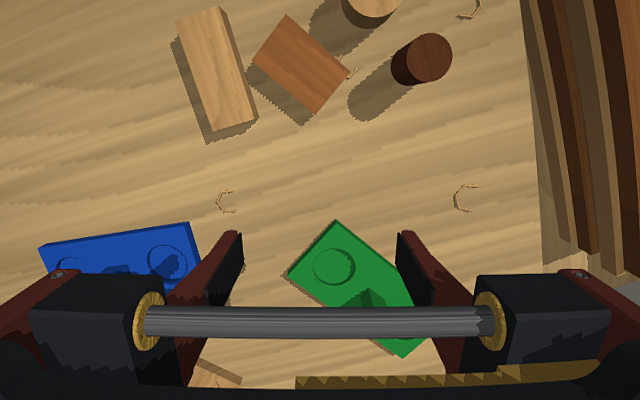

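The top view shows three trays: the wooden one with the ball at (275,208), a blue one at (262,308) and a green one at (147,256). There are two blanks: a round one at (377,211) and a square one at (382,154). By the description I choose the wooden tray and the round blank. The grille is at (471,202).

```bash
cat > h.py <<'E'
import numpy as np, cv2
from station import bot
from scipy.spatial.transform import Rotation as Ro
def q2R(q): return Ro.from_quat([q[1],q[2],q[3],q[0]]).as_matrix()
def K(p): return np.array([[p["fx"],0,p["cx"]],[0,p["fy"],p["cy"]],[0,0,1]])
def shot(n):
    s=bot.read_state(); p=bot.capture(n)
    if n=="wrist":
        T=np.eye(4); T[:3,:3]=q2R(s["tcp_rot"]); T[:3,3]=s["position"]
        C=np.linalg.inv(T@p["T_tool_cam"]); p["R"]=C[:3,:3]; p["t"]=C[:3,3]
    return s,p
def proj(p,X):
    X=np.atleast_2d(np.asarray(X,float)); r,_=cv2.Rodrigues(p["R"])
    return cv2.projectPoints(X.reshape(-1,1,3),r,np.asarray(p["t"],float),K(p),p["D"])[0].reshape(-1,2)
def ray(p,uv,z):
    uv=np.atleast_2d(np.asarray(uv,float))
    n=cv2.undistortPoints(uv.reshape(-1,1,2),K(p),p["D"]).reshape(-1,2)
    d=np.c_[n,np.ones(len(n))]@p["R"]; o=-p["R"].T@p["t"]
    return o+d*((z-o[2])/d[:,2])[:,None]
def crop(p,u0,v0,u1,v1,f,name,pts=[]):
    im=cv2.resize(p["color"][v0:v1,u0:u1,::-1],None,fx=f,fy=f,interpolation=cv2.INTER_CUBIC)
    for (u,v) in pts: cv2.circle(im,(int((u-u0+.5)*f),int((v-v0+.5)*f)),2,(255,0,255),-1)
    cv2.imwrite("pics/"+name,im)
E
python3 - <<'E'
from h import *
for cam in ["top","scene"]:
    s,p=shot(cam)
    hs={"blank_mid":.02,"square_mid":.02,"tray_handle":.03,"ball_center":.026,"grille_top":.03,"gouge_mid":.013,"tin_mid":.025}
    for n,z in hs.items():
        for d in bot.cut_out(p,n)[:4]:
            m=d["mask"]; v,u=np.nonzero(m)
            print(cam,n,round(d["confidence"],2),np.round(d["pixel"]),m.sum(),np.round(ray(p,d["pixel"],z)[0],3), np.round(p["color"][m].mean(0)))
    if cam=="top": crop(p,220,120,420,270,4,"crop1.png")
E
```

```text
top blank_mid 0.61 [377. 216.] 329 [ 0.476 -0.031  0.02 ] [126.  82.  43.]
top square_mid 0.9 [381. 155.] 432 [ 0.647 -0.043  0.02 ] [124.  83.  44.]
top square_mid 0.44 [379. 212.] 315 [ 0.486 -0.038  0.02 ] [126.  81.  42.]
top tray_handle 0.95 [145. 261.] 3162 [0.334 0.592 0.03 ] [ 28. 114.  48.]
top tray_handle 0.66 [272. 211.] 2991 [0.479 0.255 0.03 ] [160. 121.  74.]
top tray_handle 0.57 [262. 310.] 3163 [0.216 0.271 0.03 ] [ 30.  70. 139.]
top ball_center 0.49 [290. 190.] 129 [0.539 0.208 0.026] [116.  76.  40.]
top grille_top 0.78 [469. 205.] 6774 [ 0.51  -0.281  0.03 ] [89. 89. 87.]
top gouge_mid 0.93 [395. 118.] 843 [ 0.759 -0.083  0.013] [140. 108.  77.]
top gouge_mid 0.3 [471. 205.] 6851 [ 0.514 -0.294  0.013] [90. 89. 87.]
top tin_mid 0.93 [302. 125.] 599 [0.728 0.181 0.025] [152. 148. 143.]
scene blank_mid 0.55 [302. 181.] 166 [ 0.498 -0.03   0.02 ] [102.  65.  34.]
scene square_mid 0.64 [257. 197.] 284 [ 0.664 -0.029  0.02 ] [107.  71.  39.]
scene tray_handle 0.87 [350. 241.] 2096 [0.488 0.275 0.03 ] [138. 104.  65.]
scene tray_handle 0.87 [454. 314.] 3026 [0.368 0.606 0.03 ] [27. 98. 40.]
scene tray_handle 0.55 [421. 216.] 1762 [0.24  0.298 0.03 ] [ 22.  52. 110.]
scene tray_handle 0.5 [220. 202.] 497 [ 0.781 -0.056  0.03 ] [117.  88.  61.]
scene ball_center 0.62 [322. 234.] 111 [0.547 0.211 0.026] [104.  67.  35.]
scene grille_top 0.71 [266. 142.] 2404 [ 0.529 -0.273  0.03 ] [91. 91. 89.]
scene gouge_mid 0.74 [222. 204.] 452 [ 0.779 -0.061  0.013] [117.  87.  60.]
scene tin_mid 0.63 [267. 254.] 609 [0.724 0.198 0.025] [133. 130. 124.]
scene tin_mid 0.2 [350. 243.] 1966 [0.489 0.277 0.025] [138. 104.  64.]
```

View pics/crop1.png

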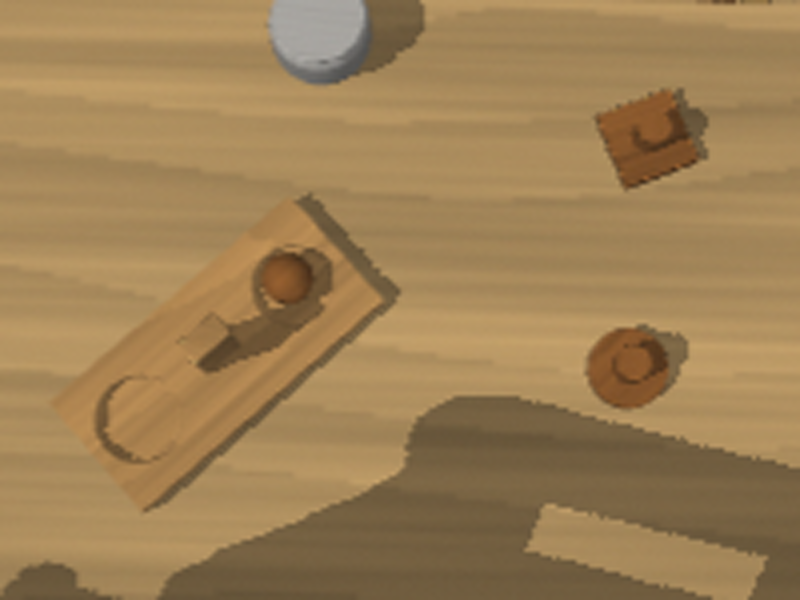

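The crop confirms it. The round blank is at crop (630,365) with its spigot at (633,362), and the square one is at (650,140). In the wooden tray the ball is at (287,278), the handle at (215,343) and the empty recess at (140,418). Next I fit poses.

```bash
cat > fit1.py <<'E'
from h import *
from scipy.optimize import least_squares
def rect_fit(p,uv,L,W,z):
    X=ray(p,uv,z)[:,:2]
    loc=np.array([[-L,-W],[L,-W],[L,W],[-L,W]])/2
    best=None
    for k in range(4):
        Y=np.roll(X,k,0)
        f=lambda q:((np.array([[np.cos(q[2]),-np.sin(q[2])],[np.sin(q[2]),np.cos(q[2])]])@loc.T).T+q[:2]-Y).ravel()
        for a0 in (-2,-.7,.7,2):
            r=least_squares(f,[*X.mean(0),a0])
            if best is None or r.cost<best.cost: best=r
    return best.x,best.fun.reshape(-1,2)
if __name__=="__main__":
    s,p=shot("top")
    c=lambda a,b:(a/4+220-.5,b/4+120-.5)
    # counter-clockwise irrelevant: fit both orders
    uv=[c(52,403),c(297,199),c(385,297),c(147,511)]
    for o in (uv,uv[::-1]):
        q,res=rect_fit(p,o,.22,.10,.016); print("tray",q,np.degrees(q[2]),"\n",np.round(res*1000,1))
    g=bot.cut_out(p,"grille_top")[0]["mask"].astype(np.uint8)
    r=cv2.minAreaRect(np.argwhere(g)[:,::-1].astype(np.float32)); b=cv2.boxPoints(r); print(b)
    for o in (b,b[::-1]):
        q,res=rect_fit(p,o,.22,.22,.03); print("grille",q,"\n",np.round(res*1000,1))
    print("spigot top",ray(p,[c(633,361)],.04),"disc",ray(p,[c(630,365)],.012))
    print("ball",ray(p,[c(287,278)],.026),"hand top",ray(p,[c(209,340)],.08),"sq spig",ray(p,[c(658,130)],.04))
    print("recess rim",ray(p,[c(140,418)],.016))
E
python3 fit1.py
python3 - <<'E'
from h import *
s,p=shot("top"); crop(p,410,140,530,260,5,"gr.png")
s,p=shot("scene"); crop(p,230,110,390,280,4,"sc.png")
E
```

```text
tray [ 0.49183875  0.25019545 -0.82181914] -47.086768258959125 
 [[-72.5 -68.5]
 [-70.7 -66.1]
 [ 70.5  65.6]
 [ 72.7  68.9]]
tray [ 0.49183875  0.25019545 -0.81822573] -46.88088114469124 
 [[-0.7  0.4]
 [-2.3 -2.3]
 [ 2.7  2.4]
 [ 0.3 -0.5]]
[[418.99692 230.59914]
 [441.42172 151.45284]
 [522.4348  174.40654]
 [500.01004 253.55284]]
grille [ 0.51930237 -0.28653805 -1.56656535] 
 [[ -28.2  -33.2]
 [-249.4 -188.3]
 [  29.8   36.5]
 [ 247.8  185.1]]
grille [ 0.51930237 -0.28653805  2.86382898] 
 [[-3.9 -2.2]
 [ 6.6 -6.8]
 [ 2.4 -1. ]
 [-5.1 10. ]]
spigot top [[ 0.48951462 -0.03067454  0.04      ]] disc [[ 0.49034303 -0.03260778  0.012     ]]
ball [[0.54264452 0.20571339 0.026     ]] hand top [[0.49068824 0.25032529 0.08      ]] sq spig [[ 0.65040929 -0.04712719  0.04      ]]
recess rim [[0.44415387 0.30390198 0.016     ]]
```

View pics/gr.png

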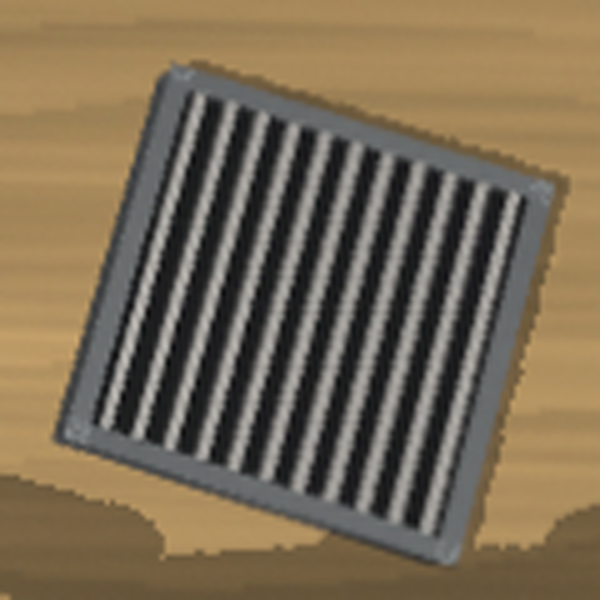

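View pics/sc.png

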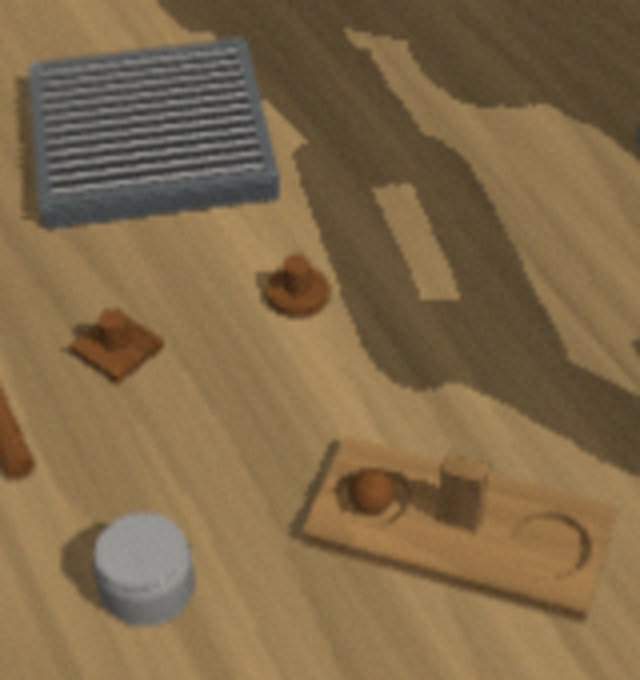

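```bash
cat > go.py <<'E'
from h import *
def rel(target,ang=None,s=None):
    """offset to world target in tool axes (mm), turn units to bring tool y angle to ang (deg)"""
    s=s or bot.read_state(); R=q2R(s["tcp_rot"])
    d=R.T@(np.asarray(target)-s["position"])*1000
    a=np.degrees(np.arctan2(R[1,1],R[0,1])); 
    print("t",round(s["time"],2),"pos",np.round(s["position"],4),"yang",round(a,2),"tilt",np.round(R[:,2],4),"F",np.round(s["contact_force"],1),"w",round(s["width"],4))
    print("tool-offset mm now:",np.round(d,1), "turn units",None if ang is None else round((a-ang)/5,3))
    if ang is not None:
        b=np.radians(ang); y=np.array([np.cos(b),np.sin(b)]); x=np.array([-np.sin(b),np.cos(b)])
        D=(np.asarray(target)-s["position"])*1000
        print("after turning:",np.round([x@D[:2],y@D[:2],-D[2]],1))
E
python3 -c "
from go import *
rel([0.490,-.031,.2],43.1)"
```

```text
t 1.15 pos [0.1605 0.5781 0.2226] yang 74.48 tilt [-0.e+00 -1.e-04 -1.e+00] F [-0.  -0.   0.4] w 0.0879
tool-offset mm now: [-480.4 -498.8   22.7] turn units 6.277
after turning: [-669.9 -175.6   22.6]
```

servo_tool(
  commands=[
    [[0,0,0,1.57],[0,0,0,1.57],[0,0,0,1.57],[0,0,0,1.57],[-20,-5.2,0,0]],
  ],
  grip=-1,
  squeeze=20,
)

```text
time: 1.65
position: [0.1699, 0.5615, 0.2227]
tcp_rot: [-0.0, 0.399, 0.917, 0.001]
contact_force: [0.8, -0.5, 0.2]
width: 0.0878
```

servo_tool(
  commands=[
    [[-43.3,-11.3,1.5,0],[-43.3,-11.3,1.5,0],[-43.3,-11.3,1.5,0],[-43.3,-11.3,1.5,0],[-43.3,-11.3,1.5,0]],
  ],
)

```text
time: 2.15
position: [0.2776, 0.3618, 0.2153]
tcp_rot: [0.0, 0.398, 0.917, 0.0]
contact_force: [0.3, -0.1, 0.0]
width: 0.0882
```

servo_tool(
  commands=[
    [[-43.3,-11.3,1.5,0],[-43.3,-11.3,1.5,0],[-43.3,-11.3,1.5,0],[-43.3,-11.3,1.5,0],[-43.3,-11.3,1.5,0]],
  ],
)

```text
time: 2.65
position: [0.3843, 0.1649, 0.2079]
tcp_rot: [0.0, 0.398, 0.917, 0.0]
contact_force: [1.1, -0.4, 0.4]
width: 0.0879
```

servo_tool(
  commands=[
    [[-43.3,-11.3,1.5,0],[-43.3,-11.3,1.5,0],[-43.3,-11.3,1.5,0],[-43.3,-11.3,1.5,0],[-43.3,-11.3,1.5,0]],
  ],
)

```text
time: 3.15
position: [0.4909, -0.0321, 0.2003]
tcp_rot: [0.0, 0.398, 0.917, 0.0]
contact_force: [1.3, 1.7, -0.5]
width: 0.0877
```

Run:
```python
from go import *
rel([0.490,-.031,.2],43.1)
s,p=shot("wrist")
for n in ("blank_mid","square_mid"):
    for d in bot.cut_out(p,n)[:3]: print(n,d["confidence"],d["pixel"],d["mask"].sum(),ray(p,d["pixel"],.02))
print(proj(p,[[.49,-.031,.04],[.49,-.031,.0]]))
cv2.imwrite("pics/w1.png",p["color"][:,:,::-1])
```

```text
t 3.15 pos [ 0.4909 -0.0321  0.2003] yang 43.05 tilt [ 5.e-04 -0.e+00 -1.e+00] F [ 1.3  1.7 -0.5] w 0.0877
tool-offset mm now: [1.4 0.1 0.3] turn units -0.009
after turning: [1.4 0.1 0.3]
blank_mid 0.93 [316.4, 173.7] 1799 [[ 0.48629052 -0.03168407  0.02      ]]
square_mid 0.72 [390.3, 269.3] 675 [[ 0.63564346 -0.05769616  0.02      ]]
[[319.24984167 179.64486036]
 [319.21915368 171.7294975 ]]
```

View pics/w1.png

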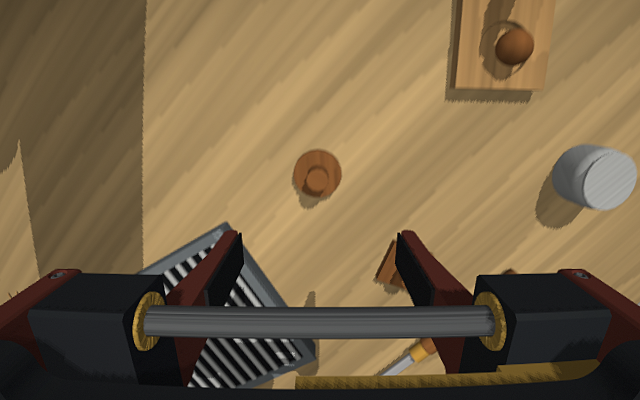

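The round blank is below the tool, at about (317,173) with its spigot at (317,180). The square one is partly behind the right finger at (393,268). A close crop will fix the spigot position.

Run:
```python
from go import *
s,p=shot("wrist")
d=bot.cut_out(p,"blank_mid")[0]
(c,r)=cv2.minEnclosingCircle(np.argwhere(d["mask"])[:,::-1].astype(np.float32)); print(c,r, ray(p,c,.012))
crop(p,280,135,360,225,6,"w1c.png",proj(p,[[.49,-.031,.04],[.49,-.031,.012]]))
print(ray(p,[317,180],.04))
```

```text
(317.50347900390625, 171.95753479003906) 24.581621170043945 [[ 0.48778068 -0.03107561  0.012     ]]
[[ 0.48929626 -0.03331503  0.04      ]]
```

View pics/w1c.png

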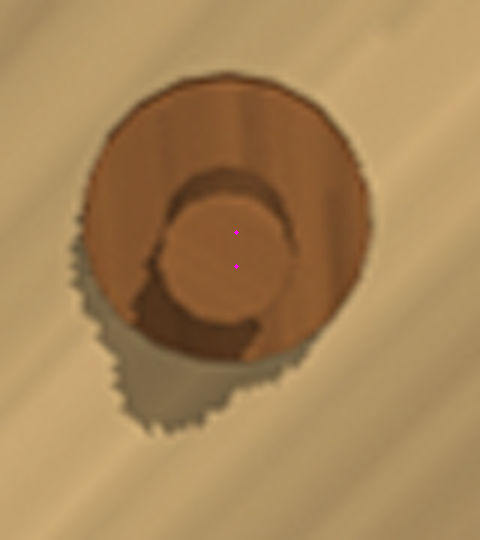

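Run:
```python
from go import *
s,p=shot("wrist")
print(ray(p,[317.5,177.5],.04),ray(p,[317.3,170.9],.012))
rel([.4885,-.032,.007],43.1)
```

```text
[[ 0.48542948 -0.02821478  0.04      ]] [[ 0.48431021 -0.02756397  0.012     ]]
t 3.45 pos [ 0.4893 -0.0294  0.2   ] yang 43.1 tilt [-1.1e-03  5.0e-04 -1.0e+00] F [-0.3 -0.5  0.3] w 0.0878
tool-offset mm now: [ -1.6  -2.3 193. ] turn units -0.0
after turning: [ -1.4  -2.4 193. ]
```

Run:
```python
from go import *
for i in range(4):
    s,p=shot("wrist"); print(s["time"],s["position"],q2R(s["tcp_rot"])[:,2])
crop(p,280,135,360,225,6,"w1d.png")
c=bot.cut_out(p,"blank_mid")[0]["mask"]
(c,r)=cv2.minEnclosingCircle(np.argwhere(c)[:,::-1].astype(np.float32)); print(c,r, ray(p,c,.012))
# two-scale check using top & scene cams too
```

```text
3.45 [ 0.48932311 -0.02936477  0.19999022] [-1.13522892e-03  5.39559069e-04 -9.99999210e-01]
3.5 [ 0.48928066 -0.02905914  0.20005664] [-9.22513514e-04  4.15080595e-04 -9.99999488e-01]
3.55 [ 0.48940141 -0.02894254  0.20016051] [-5.95540798e-04  2.53371908e-04 -9.99999791e-01]
3.6 [ 0.4895178  -0.02898083  0.20022498] [-3.34311727e-04  1.28397760e-04 -9.99999936e-01]
(317.5808410644531, 175.0263671875) 24.192184448242188 [[ 0.48792217 -0.03005484  0.012     ]]
```

View pics/w1d.png

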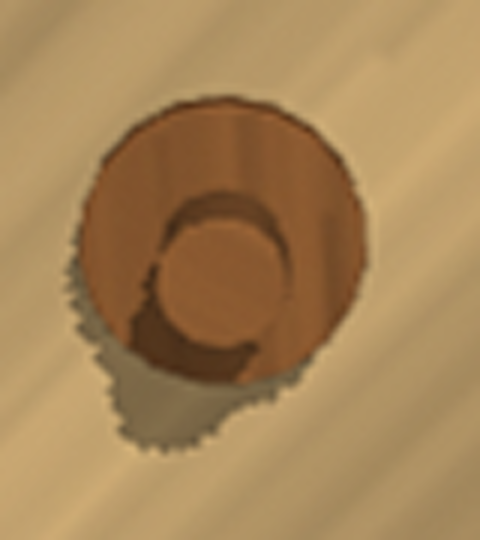

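Run:
```python
from go import *
s,p=shot("wrist")
a=ray(p,[316.8,181.8],.04)[0];b=ray(p,[316.7,174.5],.012)[0]; print(a,b)
t,q=shot("top"); print(ray(q,[633/4+219.6,361/4+119.6],.04))
m=(a+b)/2
rel([m[0],m[1],.009],43.1)
```

```text
[ 0.48851286 -0.03160809  0.04      ] [ 0.48713095 -0.0305855   0.012     ]
[[ 0.4892502  -0.03094531  0.04      ]]
t 3.8 pos [ 0.49   -0.0296  0.2003] yang 43.15 tilt [ 1.e-04 -1.e-04 -1.e+00] F [-0.8  0.4  0.1] w 0.0875
tool-offset mm now: [  0.4  -2.7 191.3] turn units 0.01
after turning: [  0.4  -2.7 191.3]
```

servo_tool(
  commands=[
    [[0.2,-1.4,40,0],[0.2,-1.3,40,0],[0,0,40,0],[0,0,30,0],[0,0,18,0]],
  ],
)

```text
time: 4.3
position: [0.4866, -0.0312, 0.03]
tcp_rot: [-0.001, 0.398, 0.917, -0.0]
contact_force: [0.2, -0.4, 0.7]
width: 0.0879
```

servo_tool(
  commands=[
    [[0,0,10,0],[0,0,5,0],[0,0,2,0],[0,0,0,0],[0,0,0,0]],
  ],
)

```text
time: 4.8
position: [0.4887, -0.0319, 0.016]
tcp_rot: [0.001, 0.398, 0.917, 0.0]
contact_force: [0.1, 0.3, -0.1]
width: 0.0881
```

Run:
```python
from go import *
rel([0.488,-.031,.015],43.1)
s,p=shot("wrist"); cv2.imwrite("pics/w2.png",p["color"][:,:,::-1])
```

```text
t 4.8 pos [ 0.4887 -0.0319  0.016 ] yang 43.08 tilt [ 1.6e-03 -4.0e-04 -1.0e+00] F [ 0.1  0.3 -0.1] w 0.0881
tool-offset mm now: [1.2 0.1 1. ] turn units -0.003
after turning: [1.2 0.1 1. ]
```

View pics/w2.png

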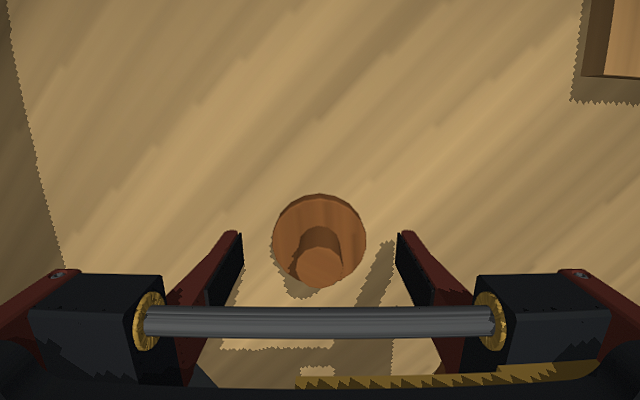

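The spigot top at (320,267) sits centred between the fingers, so I close.

servo_tool(
  commands=[
    [[0.5,0,0.5,0],[0,0,0,0],[0,0,0,0],[0,0,0,0],[0,0,0,0]],
  ],
  grip=1,
  squeeze=20,
)

```text
time: 5.35
position: [0.4876, -0.0314, 0.0147]
tcp_rot: [-0.0, 0.398, 0.917, -0.0]
contact_force: [0.1, -0.1, 0.4]
width: 0.0513
```

servo_tool(
  commands=[
    [[0,0,0,0],[0,0,0,0],[0,0,-5,0],[0,0,-10,0],[0,0,-20,0]],
  ],
)

```text
time: 5.85
position: [0.4866, -0.0312, 0.0497]
tcp_rot: [-0.001, 0.398, 0.917, -0.0]
contact_force: [0.3, 0.1, -0.5]
width: 0.0236
```

servo_tool(
  commands=[
    [[0,0,-25,0],[0,0,-30,0],[0,0,-30,0],[0,0,-20,0],[0,0,-10,0]],
  ],
)

```text
time: 6.35
position: [0.4887, -0.0316, 0.1673]
tcp_rot: [0.002, 0.398, 0.917, 0.0]
contact_force: [0.6, -0.0, -1.0]
width: 0.0235
```

Run:
```python
from go import *
rel([0.444,.301,.15],43.1)
s,p=shot("wrist"); cv2.imwrite("pics/w3.png",p["color"][:,:,::-1])
```

```text
t 6.35 pos [ 0.4887 -0.0316  0.1673] yang 43.09 tilt [ 3.7e-03 -9.0e-04 -1.0e+00] F [ 0.6 -0.  -1. ] w 0.0235
tool-offset mm now: [273.5 194.5  16.9] turn units -0.003
after turning: [273.4 194.6  17.3]
```

View pics/w3.png

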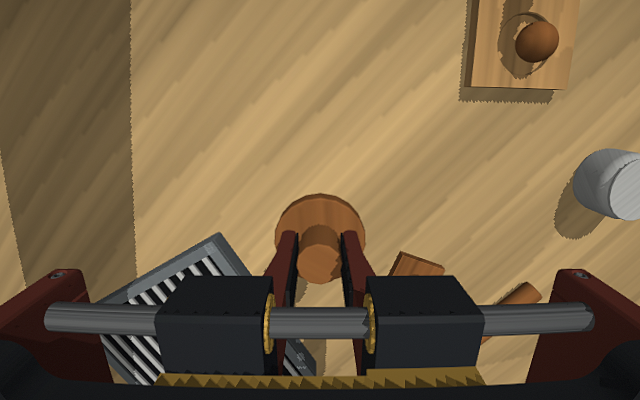

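Run:
```python
from go import *
rel([0.533,.206,.23],43.1)
```

```text
t 6.4 pos [ 0.489  -0.0316  0.1678] yang 43.09 tilt [ 0.0045 -0.001  -1.    ] F [ 0.3 -0.3 -0.2] w 0.0234
tool-offset mm now: [143.3 194.6 -62.3] turn units -0.002
after turning: [143.5 194.5 -62.2]
```

servo_tool(
  commands=[
    [[5,7,-6,0],[13,18,-8,0],[18,24,-8,0],[18,24,-8,0],[18,24,-8,0]],
  ],
)

```text
time: 6.9
position: [0.5084, 0.089, 0.2017]
tcp_rot: [-0.001, 0.398, 0.917, -0.001]
contact_force: [0.5, 0.5, -1.4]
width: 0.0236
```

servo_tool(
  commands=[
    [[18,24,-8,0],[18,24,-8,0],[18,24,-6,0],[12,17,-2,0],[5.4,8.5,0,0]],
  ],
)

```text
time: 7.4
position: [0.5313, 0.2084, 0.2257]
tcp_rot: [-0.001, 0.397, 0.918, -0.0]
contact_force: [-0.3, -0.6, -0.8]
width: 0.0236
```

servo_tool(
  commands=[
    [[0,0,0,0],[0,0,0,0],[0,0,0,0],[0,0,0,0],[0,0,0,0]],
  ],
)

```text
time: 7.9
position: [0.5317, 0.2054, 0.2267]
tcp_rot: [-0.0, 0.399, 0.917, -0.0]
contact_force: [0.1, -0.0, 0.3]
width: 0.0233
```

Run:
```python
from go import *
rel([0.533,.206,.23],43.1)
s,p=shot("wrist"); cv2.imwrite("pics/w4.png",p["color"][:,:,::-1])
np.savez("w4.npz",**{k:p[k] for k in ("R","t","fx","fy","cx","cy","D","color","T_tool_cam")})
```

```text
t 7.9 pos [0.5317 0.2054 0.2267] yang 43.02 tilt [-2.e-04 -2.e-04 -1.e+00] F [ 0.1 -0.   0.3] w 0.0233
tool-offset mm now: [-0.5  1.3 -3.3] turn units -0.015
after turning: [-0.5  1.3 -3.3]
```

View pics/w4.png

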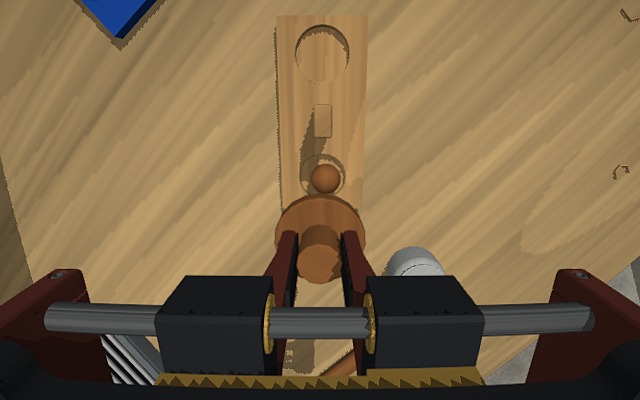

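The tray is fully visible: recess at (322,53), handle top at (323,121), ball at (325,178). The held blank's disc is around (320,228). Next I measure the details.

Run:
```python
import numpy as np
from h import *
p=dict(np.load("w4.npz")); 
crop(p,265,5,380,125,5,"w4a.png")
crop(p,255,180,385,300,5,"w4b.png")
```

```text
(no output)
```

View pics/w4a.png

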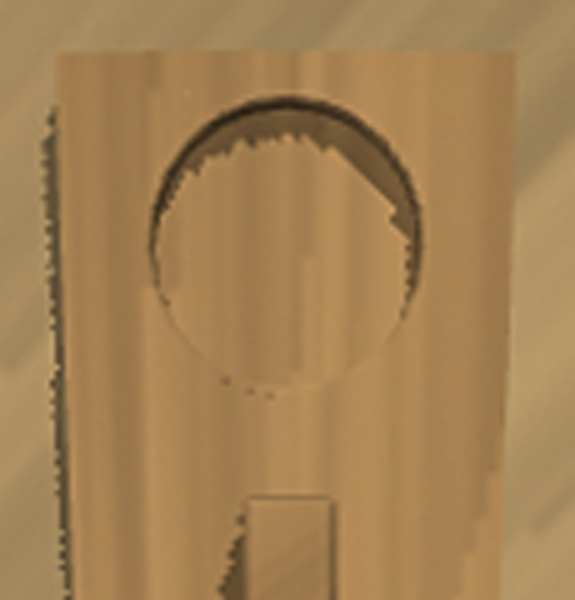

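View pics/w4b.png

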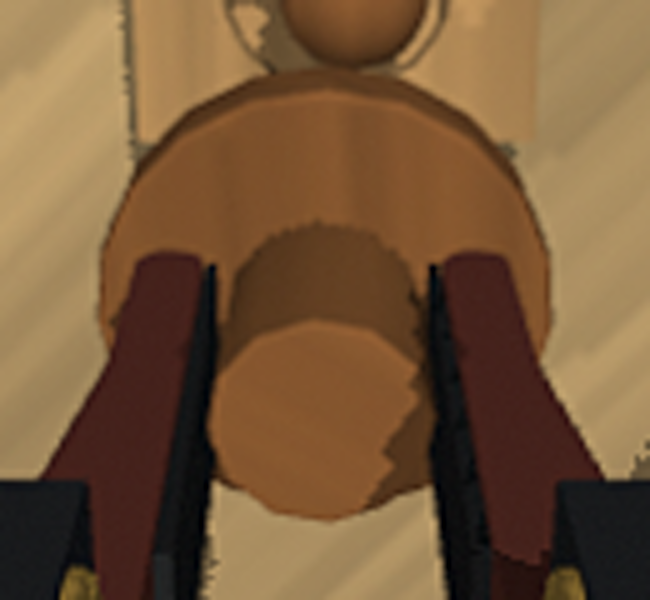

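```bash
cat > fit2.py <<'E'
from h import *
from scipy.optimize import least_squares
p=dict(np.load("w4.npz"))
ca=lambda x,y:np.array([265+(x+.5)/5-.5,5+(y+.5)/5-.5])
cb=lambda x,y:np.array([255+(x+.5)/5-.5,180+(y+.5)/5-.5])
th=np.linspace(0,2*np.pi,361)
def circ(c,r,z): return np.c_[c[0]+r*np.cos(th),c[1]+r*np.sin(th),np.full(361,z)]
def ext(uv): # left,right,top,bottom extents
    return np.array([uv[:,0].min(),uv[:,0].max(),uv[:,1].min(),uv[:,1].max()])
def tray(q):
    R=np.array([[np.cos(q[2]),-np.sin(q[2])],[np.sin(q[2]),np.cos(q[2])]])
    W=lambda l:np.r_[R@np.array(l[:2])+q[:2],l[2]]
    # far edge is tray -x; image left = ? 
    pts=np.array([W(l) for l in [(-.11,.05,.016),(-.11,-.05,.016),(-.016,.009,.08),(-.016,-.009,.08)]])
    uv=proj(p,pts)
    o=np.argsort(uv[:2,0]); o2=np.argsort(uv[2:,0])+2
    rc=W((-.07,0,0)); e=ext(proj(p,circ(rc[:2],.03,.016)))
    obs=np.array([ca(57,52),ca(517,52),ca(247,497),ca(335,497)])
    eo=np.array([ca(149,0)[0],ca(423,0)[0],ca(0,95)[1],ca(0,393)[1]])
    return np.r_[(uv[[o[0],o[1],o2[0],o2[1]]]-obs).ravel(),e-eo]
r=least_squares(tray,[.492,.25,-.82]); q=r.x; print("tray",q,np.degrees(q[2])); print(np.round(r.fun,2))
print("recess",q[0]-.07*np.cos(q[2]),q[1]-.07*np.sin(q[2]))
# blank in tool frame
T=p["T_tool_cam"]; C=np.linalg.inv(T); pt=dict(p); pt["R"]=C[:3,:3]; pt["t"]=C[:3,3]
def blank(v):
    x,y,z=v # z: tool z of underside
    top=ext(proj(pt,circ((x,y),.012,z-.040)))
    d=ext(proj(pt,circ((x,y),.028,z-.012))); u=ext(proj(pt,circ((x,y),.028,z)))
    return np.array([top[0]-cb(209,0)[0],top[1]-cb(436,0)[0],top[2]-cb(0,320)[1],top[3]-cb(0,520)[1],
      d[0]-cb(100,0)[0],d[1]-cb(552,0)[0],d[2]-cb(0,91)[1],u[2]-cb(0,67)[1]])
r=least_squares(blank,[0,0,.01]); print("blank tool (m)",r.x); print(np.round(r.fun,2))
E
python3 fit2.py
```

```text
tray [ 0.4910618   0.25375477 -0.81672108] -46.794670956109066
[-0.17  0.2   0.1  -0.07 -0.78 -0.04  0.49 -0.1   0.59 -0.17  1.1  -1.15]
recess 0.4431387533307302 0.30477811869447896
blank tool (m) [-2.56995191e-03  4.33904392e-05  2.58242422e-02]
[ 0.49  0.21 -0.2   0.01 -0.57 -0.24  0.48 -0.29]
```

Run:
```python
from h import *
im=cv2.imread("pics/w2.png"); p={"color":im[:,:,::-1]}
crop(p,255,180,385,300,5,"w2b.png")
```

```text
(no output)
```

View pics/w2b.png

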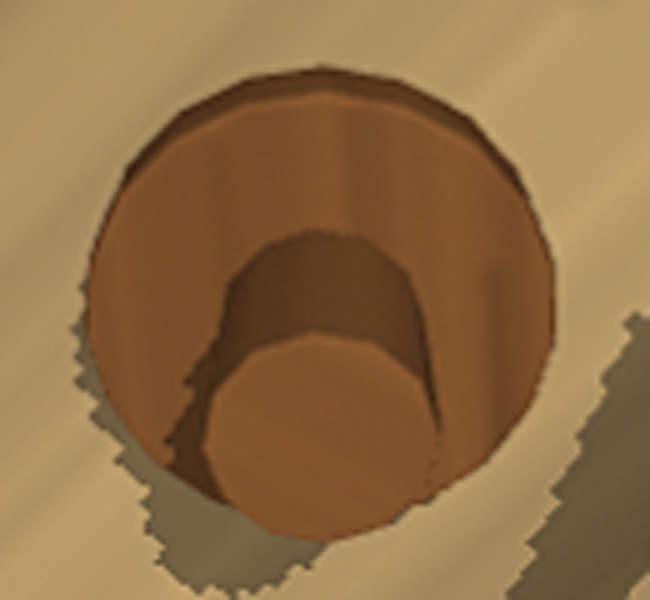

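```bash
cat >> fit2.py <<'E'
def blank2(v):
    x,y,z=v
    top=ext(proj(pt,circ((x,y),.012,z-.040)))
    d=ext(proj(pt,circ((x,y),.028,z-.012))); u=ext(proj(pt,circ((x,y),.028,z)))
    return np.array([top[0]-cb(202,0)[0],top[1]-cb(440,0)[0],top[2]-cb(0,332)[1],top[3]-cb(0,541)[1],
      d[0]-cb(89,0)[0],d[1]-cb(556,0)[0],d[2]-cb(0,93)[1],u[2]-cb(0,67)[1]])
r=least_squares(blank2,[0,0,.01]); print("blank pre-grip tool (m)",r.x); print(np.round(r.fun,2))
E
python3 fit2.py
```

```text
tray [ 0.4910618   0.25375477 -0.81672108] -46.794670956109066
[-0.17  0.2   0.1  -0.07 -0.78 -0.04  0.49 -0.1   0.59 -0.17  1.1  -1.15]
recess 0.4431387533307302 0.30477811869447896
blank tool (m) [-2.56995191e-03  4.33904392e-05  2.58242422e-02]
[ 0.49  0.21 -0.2   0.01 -0.57 -0.24  0.48 -0.29]
blank pre-grip tool (m) [-0.00073089 -0.00022965  0.01906136]
[ 0.38 -0.12 -0.14 -0.14 -0.52  0.22  0.45 -0.15]
```

Run:
```python
from go import *
a=np.radians(43.2); x=np.array([-np.sin(a),np.cos(a)])
t=np.array([.4437,.3037])+.0022*x
rel([*t,.060],43.2)
```

```text
t 7.95 pos [0.5317 0.2056 0.2267] yang 43.03 tilt [-0.e+00 -1.e-04 -1.e+00] F [ 0.2  0.3 -0.2] w 0.0233
tool-offset mm now: [134.    2.6 166.7] turn units -0.033
after turning: [134.    3.  166.7]
```

servo_tool(
  commands=[
    [[10,1,0,-0.03],[25,1,0,0],[32,1,0,0],[32,0,0,0],[22,0,10,0]],
  ],
)

```text
time: 8.45
position: [0.45, 0.2984, 0.2178]
tcp_rot: [0.0, 0.397, 0.918, 0.001]
contact_force: [0.1, -0.6, -0.5]
width: 0.0235
```

servo_tool(
  commands=[
    [[10,0,25,0],[3,0,35,0],[0,0,40,0],[0,0,30,0],[0,0,17,0]],
  ],
)

```text
time: 8.95
position: [0.4401, 0.3056, 0.0674]
tcp_rot: [-0.001, 0.397, 0.918, -0.001]
contact_force: [-0.6, -0.6, -1.4]
width: 0.0232
```

servo_tool(
  commands=[
    [[0,0,8,0],[0,0,2,0],[0,0,0,0],[0,0,0,0],[0,0,0,0]],
  ],
)

```text
time: 9.45
position: [0.4429, 0.3063, 0.0607]
tcp_rot: [0.001, 0.397, 0.918, 0.001]
contact_force: [1.2, 0.8, -0.8]
width: 0.0236
```

```bash
cat > look.py <<'E'
import sys
from go import *
n=sys.argv[1]
rel([0.4421,.3053,.0605],43.2)
s,p=shot("wrist"); cv2.imwrite(f"pics/{n}.png",p["color"][:,:,::-1])
np.savez(n+".npz",**{k:p[k] for k in ("R","t","fx","fy","cx","cy","D","color","T_tool_cam")})
crop(p,245,130,395,300,4,n+"b.png")
E
python3 look.py w5
```

```text
t 9.45 pos [0.4429 0.3063 0.0607] yang 43.23 tilt [ 1.8e-03  9.0e-04 -1.0e+00] F [ 1.2  0.8 -0.8] w 0.0236
tool-offset mm now: [-0.2 -1.3  0.2] turn units 0.006
after turning: [-0.2 -1.3  0.2]
```

View pics/w5.png

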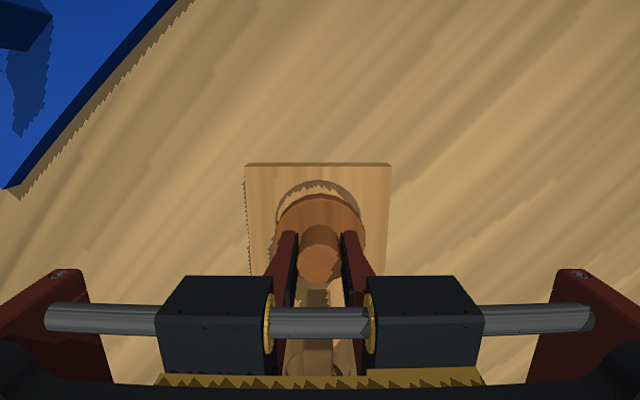

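View pics/w5b.png

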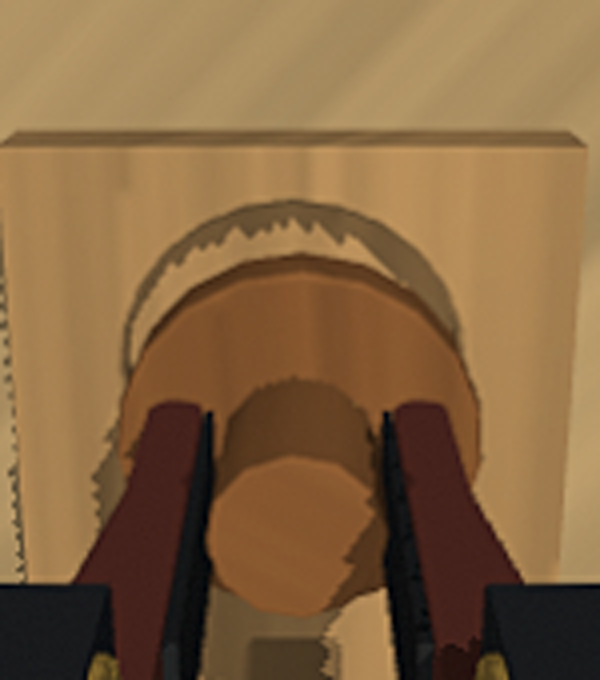

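```bash
cat > fit3.py <<'E'
from h import *
from scipy.optimize import least_squares
th=np.linspace(0,2*np.pi,361)
def circ(c,r,z): return np.c_[c[0]+r*np.cos(th),c[1]+r*np.sin(th),np.full(361,z)]
def ext(uv): return np.array([uv[:,0].min(),uv[:,0].max(),uv[:,1].min(),uv[:,1].max()])
def run(name,u0,v0,f,cl,cr,rim,bl):
    p=dict(np.load(name+".npz")); C=np.linalg.inv(p["T_tool_cam"]); p["R"]=C[:3,:3]; p["t"]=C[:3,3]
    U=lambda x:u0+(x+.5)/f-.5; V=lambda y:v0+(y+.5)/f-.5
    def tr(v):
        x,y,a,z=v; R=np.array([[np.cos(a),-np.sin(a)],[np.sin(a),np.cos(a)]])
        k=np.array([np.r_[R@np.array(l)+[x,y],z] for l in ((.04,-.05),(.04,.05))]); uv=proj(p,k)
        o=np.argsort(uv[:,0]); uv=uv[o]
        e=ext(proj(p,circ((x,y),.03,z)))
        return np.array([uv[0,0]-U(cl[0]),uv[0,1]-V(cl[1]),uv[1,0]-U(cr[0]),uv[1,1]-V(cr[1]),e[0]-U(rim[0]),e[1]-U(rim[1]),e[2]-V(rim[2])])
    r=least_squares(tr,[0,0,0,.045]); print("recess tool mm",np.round(r.x*[1000,1000,180/np.pi,1000],2),np.round(r.fun,2)); rec=r.x
    def b(v):
        x,y,z=v
        t=ext(proj(p,circ((x,y),.012,z-.040))); d=ext(proj(p,circ((x,y),.028,z-.012))); u=ext(proj(p,circ((x,y),.028,z)))
        o=np.array([t[0]-U(bl[0]),t[1]-U(bl[1]),t[2]-V(bl[2]),t[3]-V(bl[3]),d[0]-U(bl[4]),d[1]-U(bl[5]),d[2]-V(bl[6]),u[2]-V(bl[7])])
        return o[~np.isnan(o)]
    r=least_squares(b,[0,0,.02]); print("blank tool mm",np.round(r.x*1000,2),np.round(r.fun,2))
    print("move needed (tool x,y mm):",np.round((rec[:2]-r.x[:2])*1000,2),"gap mm",round((rec[3]-r.x[2])*1000,1))
if __name__=="__main__":
    run("w5",245,130,4,(3,147),(587,147),(124,462,200),(207,387,457,615,120,482,274,254))
E
python3 fit3.py
```

```text
recess tool mm [-1.68 -0.86  0.13 47.06] [-0.39 -0.46 -0.02 -0.15  0.67 -0.23  0.62]
blank tool mm [-2.85 -0.   26.29] [ 0.49  0.47 -0.37  0.21 -0.55 -0.57  0.38 -0.19]
move needed (tool x,y mm): [ 1.16 -0.86] gap mm 20.8
```

servo_tool(
  commands=[
    [[0.6,-0.4,6,0],[0.6,-0.5,6,0],[0,0,4,0],[0,0,0,0],[0,0,0,0]],
  ],
)

```text
time: 10.0
position: [0.4405, 0.306, 0.0433]
tcp_rot: [-0.0, 0.397, 0.918, -0.0]
contact_force: [-0.9, -0.3, -1.3]
width: 0.0234
```

servo_tool(
  commands=[
    [[0,0,0,0],[0,0,0,0],[0,0,0,0],[0,0,0,0],[0,0,0,0]],
  ],
)

```text
time: 10.5
position: [0.4407, 0.3062, 0.0437]
tcp_rot: [0.0, 0.397, 0.918, 0.0]
contact_force: [-0.2, 0.7, -0.3]
width: 0.023
```

```bash
python3 look.py w6
```

```text
t 10.5 pos [0.4407 0.3062 0.0437] yang 43.23 tilt [ 1.e-04 -0.e+00 -1.e+00] F [-0.2  0.7 -0.3] w 0.023
tool-offset mm now: [ -1.6   0.4 -16.8] turn units 0.007
after turning: [ -1.6   0.4 -16.8]
```

View pics/w6b.png

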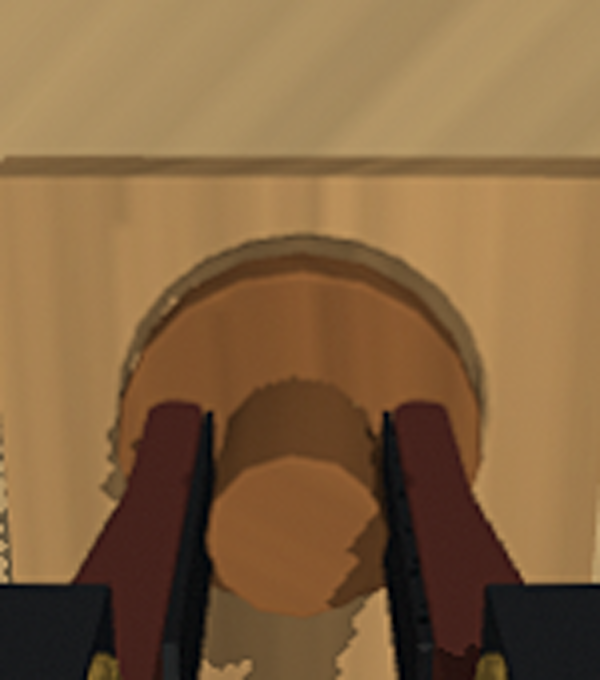

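Run:
```python
from h import *
p=dict(np.load("w6.npz")); crop(p,230,150,410,270,4,"w6c.png")
```

```text
(no output)
```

View pics/w6c.png

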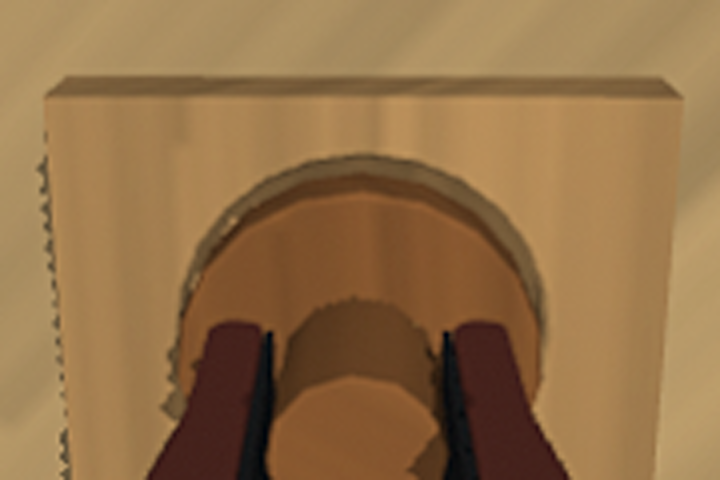

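Run:
```python
from fit3 import *
n=np.nan
run("w6",230,150,4,(44,97),(684,97),(179,546,155),(267,447,377,535,180,542,193,173))
```

```text
recess tool mm [-2.61  0.7   0.07 27.47] [-0.24 -0.4   0.   -0.22  0.47 -0.21  0.62]
blank tool mm [-2.660e+00 -1.000e-02  2.602e+01] [ 0.45  0.51 -0.48  0.18 -0.62 -0.49  0.46 -0.11]
move needed (tool x,y mm): [0.05 0.71] gap mm 1.5
```

servo_tool(
  commands=[
    [[0,0.4,0,0],[0,0.3,0,0],[0,0,0,0],[0,0,1,0],[0,0,1,0]],
  ],
)

```text
time: 11.05
position: [0.4412, 0.3066, 0.0416]
tcp_rot: [0.0, 0.397, 0.918, -0.0]
contact_force: [0.3, -0.1, 0.3]
width: 0.0235
```

servo_tool(
  commands=[
    [[0,0,1,0],[0,0,1,0],[0,0,1,0],[0,0,0,0],[0,0,0,0]],
  ],
)

```text
time: 11.55
position: [0.4412, 0.3066, 0.0386]
tcp_rot: [-0.0, 0.397, 0.918, -0.0]
contact_force: [-0.2, 0.9, -1.3]
width: 0.0235
```

```bash
python3 look.py w7
```

```text
t 11.55 pos [0.4412 0.3066 0.0386] yang 43.23 tilt [-1.e-04 -1.e-04 -1.e+00] F [-0.2  0.9 -1.3] w 0.0235
tool-offset mm now: [ -1.6  -0.2 -21.9] turn units 0.007
after turning: [ -1.6  -0.2 -21.9]
```

View pics/w7b.png

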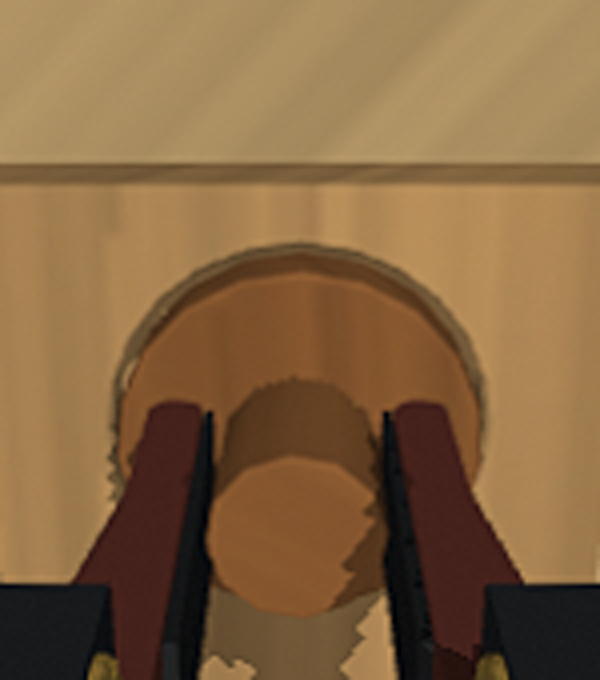

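servo_tool(
  commands=[
    [[0,0,1,0],[0,0,1,0],[0,0,0,0],[0,0,0,0],[0,0,0,0]],
  ],
)

```text
time: 12.1
position: [0.4412, 0.3066, 0.0366]
tcp_rot: [-0.0, 0.397, 0.918, -0.0]
contact_force: [0.1, 0.3, -1.5]
width: 0.0233
```

servo_tool(
  commands=[
    [[0,0,1,0],[0,0,1,0],[0,0,0,0],[0,0,0,0],[0,0,0,0]],
  ],
)

```text
time: 12.6
position: [0.4412, 0.3066, 0.0346]
tcp_rot: [0.0, 0.397, 0.918, -0.0]
contact_force: [-0.9, -0.6, -0.7]
width: 0.0235
```

```bash
python3 look.py w8
```

```text
t 12.6 pos [0.4412 0.3066 0.0346] yang 43.23 tilt [-0.e+00 -1.e-04 -1.e+00] F [-0.9 -0.6 -0.7] w 0.0235
tool-offset mm now: [ -1.6  -0.3 -25.9] turn units 0.007
after turning: [ -1.6  -0.2 -25.9]
```

View pics/w8b.png

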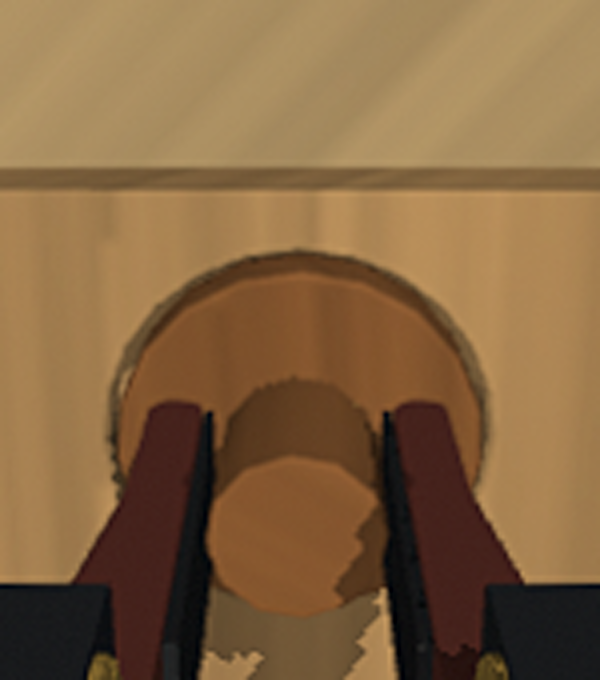

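The gap at the far rim is closing evenly, at crop y 250 against 254, and there is no contact force. The disc is inside the recess, so I continue down gently until it touches the floor.

servo_tool(
  commands=[
    [[0,0,1,0],[0,0,0.5,0],[0,0,0,0],[0,0,0,0],[0,0,0,0]],
  ],
)

```text
time: 13.15
position: [0.4412, 0.3066, 0.0331]
tcp_rot: [0.0, 0.397, 0.918, -0.0]
contact_force: [0.7, -0.3, -0.3]
width: 0.0235
```

servo_tool(
  commands=[
    [[0,0,1,0],[0,0,0.5,0],[0,0,0,0],[0,0,0,0],[0,0,0,0]],
  ],
)

```text
time: 13.65
position: [0.4412, 0.3066, 0.0316]
tcp_rot: [-0.0, 0.397, 0.918, -0.0]
contact_force: [0.2, -0.1, 0.2]
width: 0.0236
```

servo_tool(
  commands=[
    [[0,0,0.5,0],[0,0,0.5,0],[0,0,0,0],[0,0,0,0],[0,0,0,0]],
  ],
)

```text
time: 14.15
position: [0.4413, 0.3067, 0.0307]
tcp_rot: [0.0, 0.397, 0.918, 0.0]
contact_force: [-0.0, -0.5, 0.9]
width: 0.0233
```

```bash
python3 look.py w9
```

```text
t 14.15 pos [0.4413 0.3067 0.0307] yang 43.23 tilt [ 1.e-04 -0.e+00 -1.e+00] F [-0.  -0.5  0.9] w 0.0233
tool-offset mm now: [ -1.6  -0.3 -29.8] turn units 0.007
after turning: [ -1.6  -0.3 -29.8]
```

View pics/w9b.png

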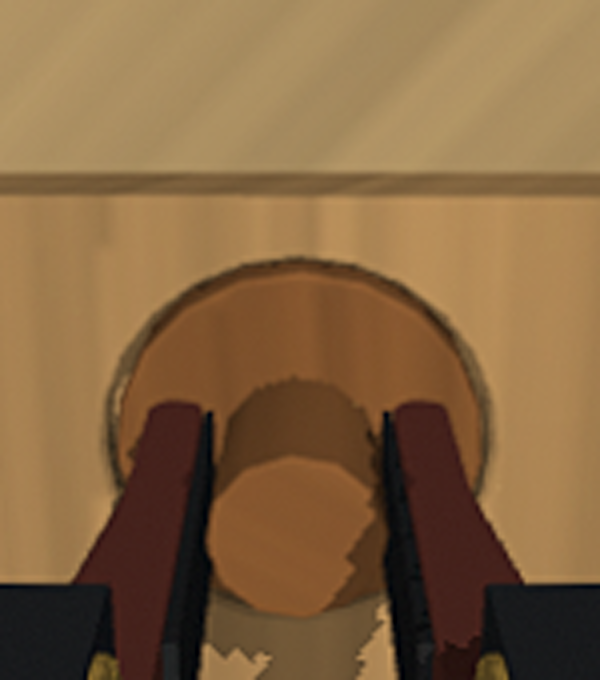

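servo_tool(
  commands=[
    [[0,0,0.5,0],[0,0,0.3,0],[0,0,0,0],[0,0,0,0],[0,0,0,0]],
  ],
)

```text
time: 14.7
position: [0.4415, 0.3068, 0.0304]
tcp_rot: [0.0, 0.397, 0.918, 0.0]
contact_force: [-0.9, -1.7, 6.9]
width: 0.0234
```

Firm contact (6.9 N) comes at TCP z = 0.0304, and the predicted seated height was 0.0305. I release.

servo_tool(
  commands=[
    [[0,0,-0.5,0],[0,0,0,0],[0,0,0,0],[0,0,0,0],[0,0,0,0]],
  ],
  grip=-0.2,
)

```text
time: 15.2
position: [0.4411, 0.3066, 0.0302]
tcp_rot: [-0.0, 0.397, 0.918, -0.0]
contact_force: [-0.1, -0.1, 0.1]
width: 0.0523
```

servo_tool(
  commands=[
    [[0,0,0,0],[0,0,-10,0],[0,0,-25,0],[0,0,-35,0],[0,0,-40,0]],
  ],
  grip=-1,
)

```text
time: 15.7
position: [0.4403, 0.3062, 0.1414]
tcp_rot: [-0.001, 0.397, 0.918, -0.001]
contact_force: [-0.3, 0.1, -0.5]
width: 0.0867
```

servo_tool(
  commands=[
    [[-15,0,-35,0],[-35,0,-20,0],[-35,0,-8,0],[-30,0,0,0],[-15,0,0,0]],
  ],
)

```text
time: 16.2
position: [0.532, 0.2104, 0.2046]
tcp_rot: [0.001, 0.398, 0.918, 0.0]
contact_force: [-0.4, 1.1, 0.8]
width: 0.0873
```

servo_tool(
  commands=[
    [[0,0,0,0],[0,0,0,0],[0,0,0,0],[0,0,0,0],[0,0,0,0]],
  ],
)

```text
time: 16.7
position: [0.5295, 0.2127, 0.2032]
tcp_rot: [-0.0, 0.396, 0.918, -0.0]
contact_force: [0.0, -0.2, -0.1]
width: 0.0877
```

```bash
python3 look.py w10
```

```text
t 16.7 pos [0.5295 0.2127 0.2032] yang 43.3 tilt [-6.e-04 -1.e-04 -1.e+00] F [ 0.  -0.2 -0.1] w 0.0877
tool-offset mm now: [127.3  -0.  142.8] turn units 0.02
after turning: [127.4  -0.3 142.7]
```

View pics/w10.png

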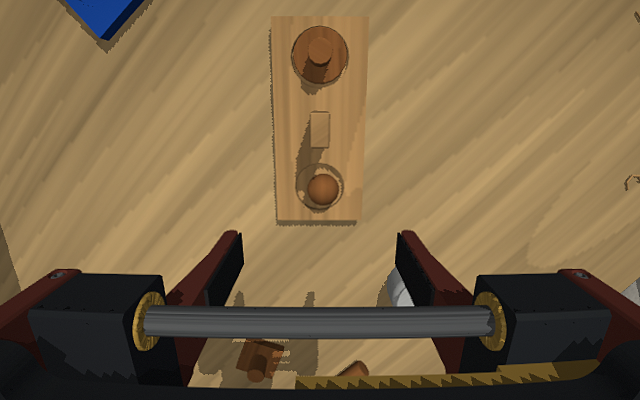

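The blank is in the recess at (320,55), with the handle top at (320,129) and the ball at (322,189). I check in close-up that it lies flat and measure the handle.

Run:
```python
from h import *
p=dict(np.load("w10.npz")); crop(p,260,5,380,155,4,"w10a.png"); crop(p,260,140,380,235,5,"w10c.png")
s,q=shot("top"); crop(q,220,150,330,260,5,"t10.png")
```

```text
(no output)
```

View pics/w10a.png

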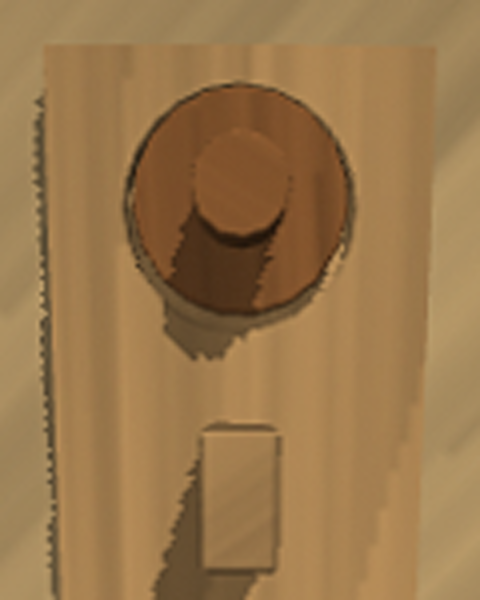

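View pics/w10c.png

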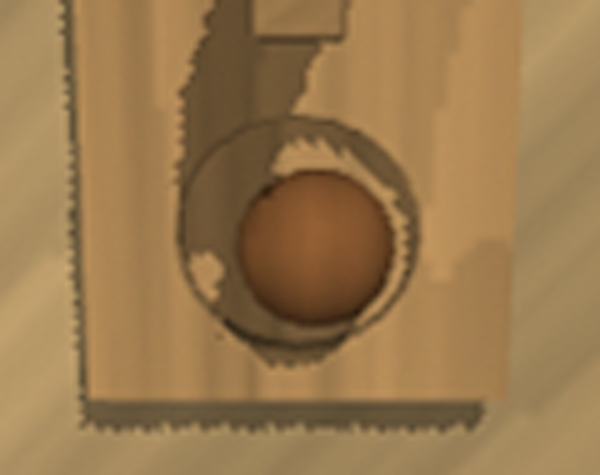

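View pics/t10.png

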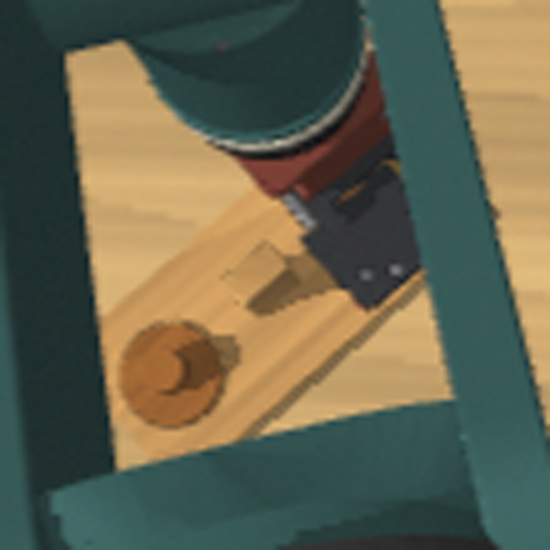

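Run:
```python
from h import *
from go import rel
from scipy.optimize import least_squares
p=dict(np.load("w10.npz"))
ca=lambda x,y:np.array([260+(x+.5)/4-.5,5+(y+.5)/4-.5])
cc=lambda x,y:np.array([260+(x+.5)/5-.5,140+(y+.5)/5-.5])
L=[(-.11,.05,.016),(-.11,-.05,.016),(.11,.05,.016),(.11,-.05,.016),(-.016,.009,.08),(-.016,-.009,.08),(.016,.009,.08),(.016,-.009,.08)]
O=np.array([ca(43,45),ca(437,45),cc(86,402),cc(510,402),ca(202,431),ca(281,431),ca(203,571),ca(276,571)])
def f(q):
    R=np.array([[np.cos(q[2]),-np.sin(q[2])],[np.sin(q[2]),np.cos(q[2])]])
    uv=proj(p,np.array([np.r_[R@np.array(l[:2])+q[:2],l[2]+q[3]] for l in L]))
    for i in (0,2,4,6):
        if uv[i,0]>uv[i+1,0]: uv[[i,i+1]]=uv[[i+1,i]]
    return (uv-O).ravel()
r=least_squares(f,[.491,.252,-.817,0]); q=r.x; print(q,np.degrees(q[2])); print(np.round(r.fun.reshape(-1,2),2))
a=np.radians(43.3); x=np.array([-np.sin(a),np.cos(a)])
th=np.linspace(0,2*np.pi,200); c=q[:2]-.07*np.array([np.cos(q[2]),np.sin(q[2])])
e=proj(p,np.c_[c[0]+.028*np.cos(th),c[1]+.028*np.sin(th),np.full(200,.02+q[3])]); print("disc pred",e.min(0),e.max(0),"obs",ca(131,83),ca(350,316))
rel([q[0],q[1],.043],np.degrees(q[2])+90)
```

```text
[ 0.49113281  0.25379909 -0.8167117   0.00098298] -46.79413375791582
[[ 0.07 -0.09]
 [ 0.21  0.08]
 [ 0.67 -0.35]
 [-0.34 -0.21]
 [-0.64 -0.48]
 [-0.03 -0.45]
 [-0.67  0.67]
 [ 0.85  0.71]]
disc pred [292.45166735  27.34074068] [346.93657866  85.075146  ] obs [292.375  25.375] [347.125  83.625]
t 16.8 pos [0.5298 0.2124 0.2033] yang 43.28 tilt [-3.e-04 -1.e-04 -1.e+00] F [-0.3 -0.3 -0.1] w 0.0878
tool-offset mm now: [ 56.6   0.3 160.3] turn units 0.015
after turning: [5.660e+01 1.000e-01 1.603e+02]
```

The disc's outline matches a flat, seated disc to within 2 px. Next I go to the handle.

servo_tool(
  commands=[
    [[12,0,0,0],[20,0,5,0],[16,0,20,0],[7,0,30,0],[1.6,0,35,0]],
  ],
)

```text
time: 17.3
position: [0.491, 0.2548, 0.1136]
tcp_rot: [0.001, 0.396, 0.918, 0.001]
contact_force: [0.8, 0.1, -0.1]
width: 0.0881
```

servo_tool(
  commands=[
    [[0,0,30,0],[0,0,20,0],[0,0,12,0],[0,0,6,0],[0,0,2,0]],
  ],
)

```text
time: 17.8
position: [0.4915, 0.2534, 0.0433]
tcp_rot: [-0.0, 0.397, 0.918, -0.0]
contact_force: [-1.2, -0.3, 0.1]
width: 0.088
```

servo_tool(
  commands=[
    [[0,0,0,0],[0,0,0,0],[0,0,0,0],[0,0,0,0],[0,0,0,0]],
  ],
)

```text
time: 18.3
position: [0.4917, 0.2532, 0.0437]
tcp_rot: [0.0, 0.397, 0.918, 0.0]
contact_force: [-0.2, -0.7, -0.1]
width: 0.0881
```

Run:
```python
from go import *
rel([.4911,.2538,.043],43.2)
s,p=shot("wrist"); cv2.imwrite("pics/w11.png",p["color"][:,:,::-1])
```

```text
t 18.3 pos [0.4917 0.2532 0.0437] yang 43.23 tilt [ 6.e-04  1.e-04 -1.e+00] F [-0.2 -0.7 -0.1] w 0.0881
tool-offset mm now: [ 0.8 -0.   0.7] turn units 0.006
after turning: [ 0.8 -0.   0.7]
```

View pics/w11.png

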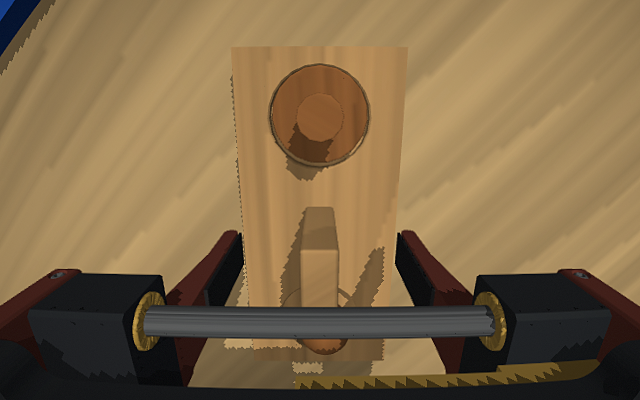

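The ring around the seated blank at (320,115) is even, and the handle at (320,260) lies centred between the jaws. I close.

servo_tool(
  commands=[
    [[0.7,0,0.5,0],[0,0,0,0],[0,0,0,0],[0,0,0,0],[0,0,0,0]],
  ],
  grip=1,
  squeeze=38,
)

```text
time: 18.85
position: [0.491, 0.2536, 0.0428]
tcp_rot: [-0.0, 0.397, 0.918, -0.0]
contact_force: [0.3, -0.4, -0.6]
width: 0.0513
```

servo_tool(
  commands=[
    [[0,0,0,0],[0,0,0,0],[0,0,0,0],[0,0,0,0],[0,0,0,0]],
  ],
)

```text
time: 19.35
position: [0.491, 0.2537, 0.0428]
tcp_rot: [0.0, 0.397, 0.918, -0.0]
contact_force: [0.1, 0.8, -0.7]
width: 0.0175
```

servo_tool(
  commands=[
    [[0,0,0,0],[0,0,0,0],[0,0,0,0],[0,0,0,0],[0,0,0,0]],
  ],
)

```text
time: 19.85
position: [0.491, 0.2537, 0.0428]
tcp_rot: [0.0, 0.397, 0.918, -0.0]
contact_force: [0.2, 1.3, -0.6]
width: 0.0178
```

servo_tool(
  commands=[
    [[0,0,-1,0],[0,0,-3,0],[0,0,-6,0],[0,0,-8,0],[0,0,-8,0]],
  ],
)

```text
time: 20.35
position: [0.491, 0.2537, 0.0696]
tcp_rot: [0.0, 0.397, 0.918, 0.0]
contact_force: [-0.8, 0.0, -4.4]
width: 0.0179
```

servo_tool(
  commands=[
    [[0,0,-8,0],[0,0,-6,0],[0,0,-3,0],[0,0,-1,0],[0,0,0,0]],
  ],
)

```text
time: 20.85
position: [0.4909, 0.2536, 0.0869]
tcp_rot: [0.0, 0.397, 0.918, -0.0]
contact_force: [0.1, 0.1, -3.6]
width: 0.0181
```

servo_tool(
  commands=[
    [[0,0,0,0],[0,0,0,0],[0,0,0,0],[0,0,0,0],[0,0,0,0]],
  ],
)

```text
time: 21.35
position: [0.4909, 0.2536, 0.0867]
tcp_rot: [-0.0, 0.397, 0.918, -0.0]
contact_force: [-0.1, -0.2, -3.8]
width: 0.0174
```

Run:
```python
from go import *
rel([.517,-.287,.173],43.2)
s,p=shot("wrist"); cv2.imwrite("pics/w12.png",p["color"][:,:,::-1])
s,p=shot("scene"); crop(p,230,90,430,290,4,"s12.png")
```

```text
t 21.35 pos [0.4909 0.2536 0.0867] yang 43.23 tilt [-3.e-04 -2.e-04 -1.e+00] F [-0.1 -0.2 -3.8] w 0.0174
tool-offset mm now: [-411.7 -351.3  -86.2] turn units 0.007
after turning: [-412.  -351.1  -86.3]
```

View pics/w12.png

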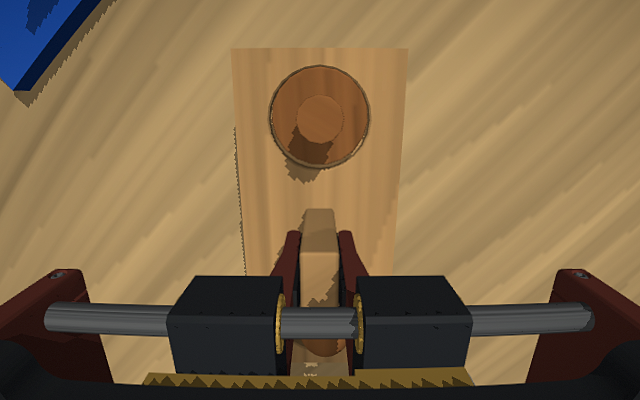

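View pics/s12.png

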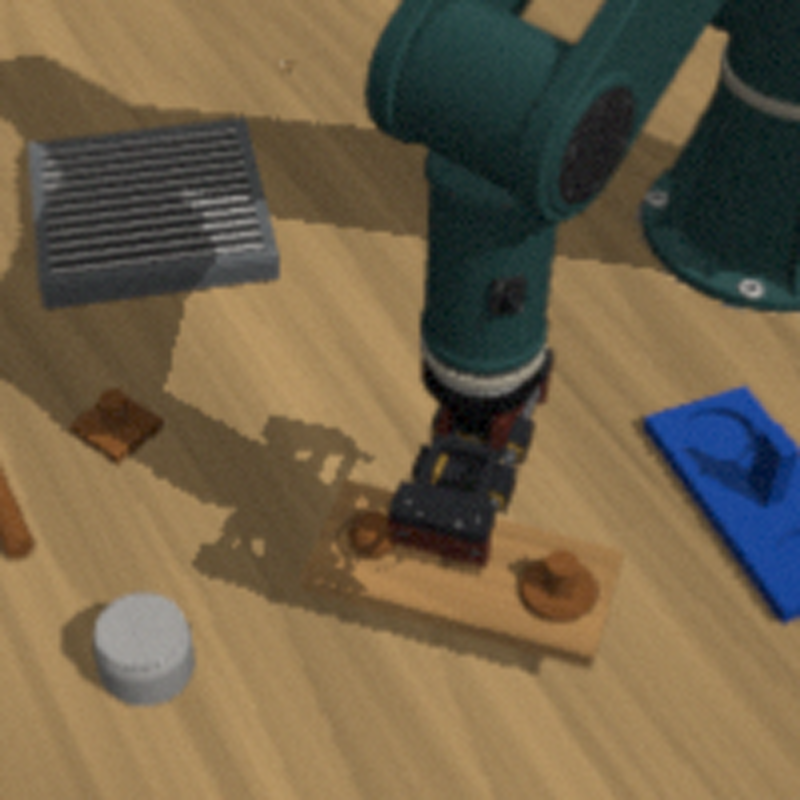

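Run:
```python
from go import *
s,p=shot("top"); c=lambda x,y:(410+(x+.5)/5-.5,140+(y+.5)/5-.5)
B=np.array([c(183,74),c(541,190),c(449,551),c(78,430)]); X=ray(p,B,.03); print(X,X.mean(0))
from fit1 import rect_fit
C=np.array([c(170,67),c(554,184),c(447,562),c(66,437)])  # outer top corners approx
for o in (C,C[::-1]): q,r=rect_fit(p,o,.22,.22,.03); print(q,np.abs(r).max())
s2,p2=shot("scene"); 
d=lambda x,y:(230+(x+.5)/4-.5,90+(y+.5)/4-.5)
C2=np.array([d(30,147),d(243,119),d(276,250),d(44,281)])  # s12 crop top-face corners
print(ray(p2,C2,.03),ray(p2,C2,.03).mean(0))
for o in (C2,C2[::-1]): q,r=rect_fit(p2,o,.22,.22,.03); print(q,np.abs(r).max())
```

```text
[[ 0.65109365 -0.22187199  0.03      ]
 [ 0.59059332 -0.41912062  0.03      ]
 [ 0.39097225 -0.35986101  0.03      ]
 [ 0.45100281 -0.16070975  0.03      ]] [ 0.52091551 -0.29039084  0.03      ]
[ 0.52030219 -0.28849425  1.74103767] 0.22500485965363176
[ 0.52030219 -0.28849425  4.41954674] 0.0035015641189973246
[[ 0.59572472 -0.41973711  0.03      ]
 [ 0.38768399 -0.36176403  0.03      ]
 [ 0.44669635 -0.16139838  0.03      ]
 [ 0.65163187 -0.22159726  0.03      ]] [ 0.52043423 -0.2911242   0.03      ]
[ 0.52043423 -0.2911242   1.34403001] 0.21217859109388648
[ 0.52043423 -0.2911242  -3.42130394] 0.00748055763759109
```

servo_tool(
  commands=[
    [[-1.5,-1.3,0,0],[-3.8,-3.2,-1,0],[-6.9,-5.8,-3,0],[-9.9,-8.4,-5,0],[-13,-10.9,-7,0]],
  ],
)

```text
time: 22.05
position: [0.4933, 0.2068, 0.1031]
tcp_rot: [-0.0, 0.397, 0.918, -0.0]
contact_force: [0.0, 0.3, -3.1]
width: 0.0178
```

servo_tool(
  commands=[
    [[-17.2,-14.5,-8,0],[-17.2,-14.5,-8,0],[-17.2,-14.5,-8,0],[-17.2,-14.5,-8,0],[-17.2,-14.5,-8,0]],
  ],
)

```text
time: 22.55
position: [0.4993, 0.0936, 0.1437]
tcp_rot: [0.0, 0.397, 0.918, -0.0]
contact_force: [0.1, -0.3, -3.6]
width: 0.018
```

servo_tool(
  commands=[
    [[-17.2,-14.5,-8,0],[-17.2,-14.5,-7,0],[-17.2,-14.5,-6,0],[-17.2,-14.5,-4,0],[-17.2,-14.5,-2,0]],
  ],
)

```text
time: 23.05
position: [0.5054, -0.0188, 0.1708]
tcp_rot: [0.001, 0.397, 0.918, -0.0]
contact_force: [-0.0, -0.2, -3.8]
width: 0.0178
```

servo_tool(
  commands=[
    [[-17.2,-14.5,-1,0],[-17.2,-14.5,-1,0],[-17.2,-14.5,-1,0],[-17.2,-14.5,0,0],[-17.2,-14.5,0,0]],
  ],
)

```text
time: 23.55
position: [0.511, -0.131, 0.1734]
tcp_rot: [0.0, 0.397, 0.918, -0.0]
contact_force: [-0.2, -0.0, -3.2]
width: 0.0178
```

servo_tool(
  commands=[
    [[-17.2,-14.5,0,0],[-17.2,-14.5,0,0],[-17.2,-14.5,0,0],[-17.2,-14.5,0,0],[-17.2,-14.5,0,0]],
  ],
)

```text
time: 24.05
position: [0.5168, -0.2432, 0.1733]
tcp_rot: [-0.0, 0.397, 0.918, -0.0]
contact_force: [0.0, 0.4, -3.8]
width: 0.0179
```

servo_tool(
  commands=[
    [[-13,-10.9,0,0],[-9.9,-8.4,0,0],[-6.9,-5.8,0,0],[-3.8,-3.2,0,0],[-1.5,-1.3,0,0]],
  ],
)

```text
time: 24.55
position: [0.5202, -0.2874, 0.1728]
tcp_rot: [-0.0, 0.397, 0.918, 0.0]
contact_force: [-0.2, 0.1, -3.6]
width: 0.0175
```

servo_tool(
  commands=[
    [[0,0,0,0],[0,0,0,0],[0,0,0,0],[0,0,0,0],[0,0,0,0]],
  ],
)

```text
time: 25.05
position: [0.5203, -0.287, 0.1729]
tcp_rot: [-0.0, 0.397, 0.918, -0.0]
contact_force: [0.1, 0.5, -3.0]
width: 0.0177
```

Run:
```python
from go import *
rel([.5205,-.290,.1728],43.2)
s,p=shot("wrist"); cv2.imwrite("pics/w13.png",p["color"][:,:,::-1])
s,p=shot("scene"); cv2.imwrite("pics/s13.png",p["color"][:,:,::-1])
s,p=shot("top"); cv2.imwrite("pics/t13.png",p["color"][:,:,::-1])
```

```text
t 25.05 pos [ 0.5203 -0.287   0.1729] yang 43.25 tilt [-1.e-04 -1.e-04 -1.e+00] F [ 0.1  0.5 -3. ] w 0.0177
tool-offset mm now: [-2.3 -1.9  0.1] turn units 0.011
after turning: [-2.3 -1.9  0.1]
```

View pics/w13.png

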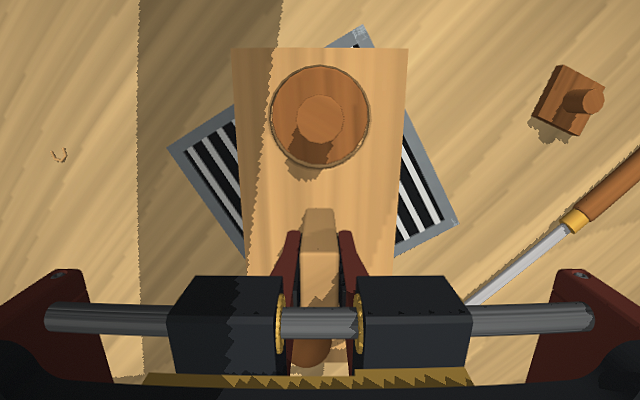

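View pics/s13.png

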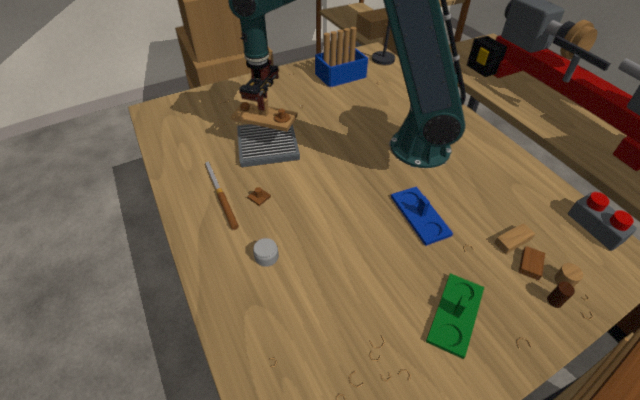

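View pics/t13.png

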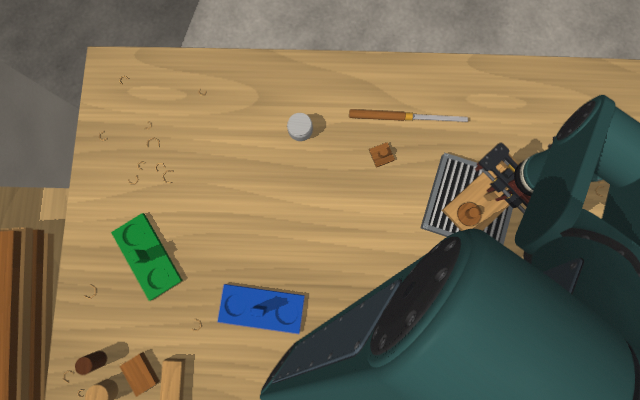

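The tray is over the grille with the blank at (320,117) and the ball at (310,355). The wrist view also shows three grille corners, at (167,149), (358,27) and (457,219), which serve as a cross-check.

Run:
```python
from go import *
s,p=shot("wrist")
X=ray(p,[[167,149],[358,27],[457,220]],.03); print(X); print("centre",(X[0]+X[2])/2, np.linalg.norm(X[0]-X[1]),np.linalg.norm(X[2]-X[1]))
crop(p,150,10,470,260,2.5,"w14.png")
s,p=shot("scene"); crop(p,220,50,320,180,5,"s14.png")
```

```text
[[ 0.38472388 -0.36356657  0.03      ]
 [ 0.44542289 -0.15709839  0.03      ]
 [ 0.65240188 -0.21495991  0.03      ]]
centre [ 0.51856288 -0.28926324  0.03      ] 0.21520566390786106 0.21491453044875564
```

View pics/w14.png

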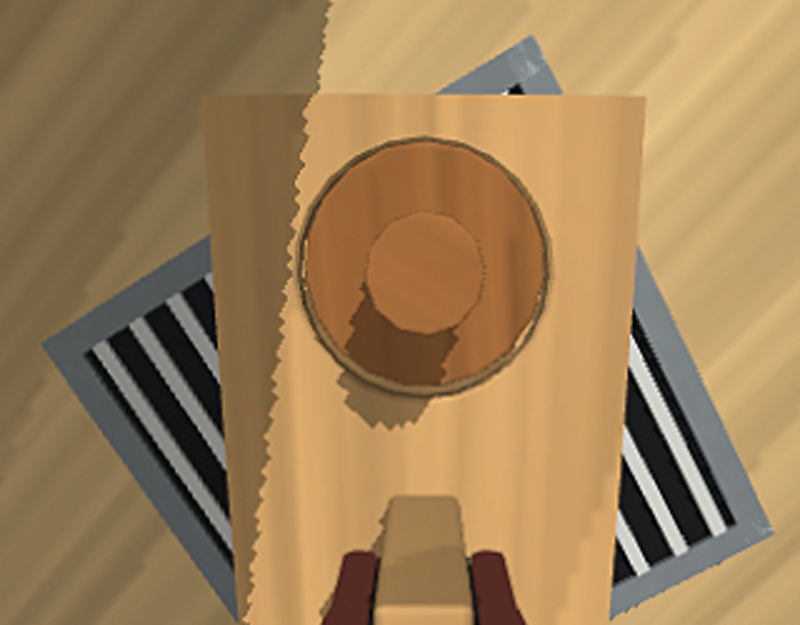

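View pics/s14.png

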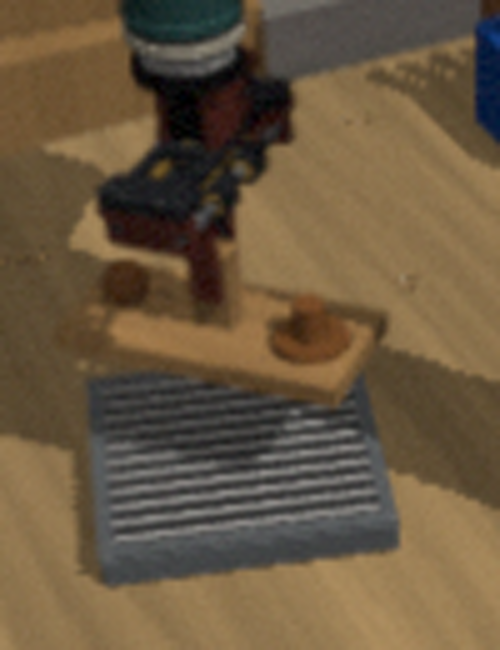

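The three estimates of the grille centre agree to 2–3 mm. I make a small final correction and then settle.

servo_tool(
  commands=[
    [[-0.4,-0.6,0,0],[-0.6,-1,0,0],[-0.6,-1,0,0],[0,0,0,0],[0,0,0,0]],
  ],
)

```text
time: 25.8
position: [0.5195, -0.2903, 0.1729]
tcp_rot: [-0.0, 0.397, 0.918, -0.0]
contact_force: [-0.6, 0.4, -3.5]
width: 0.0178
```

servo_tool(
  commands=[
    [[0,0,0,0],[0,0,0,0],[0,0,0,0],[0,0,0,0],[0,0,0,0]],
  ],
)

```text
time: 26.3
position: [0.5195, -0.2902, 0.1729]
tcp_rot: [0.0, 0.397, 0.918, -0.0]
contact_force: [-0.2, 0.3, -3.3]
width: 0.0178
```

servo_tool(
  commands=[
    [[0,0,0,0],[0,0,0,0],[0,0,0,0],[0,0,0,0],[0,0,0,0]],
  ],
)

```text
time: 26.8
position: [0.5195, -0.2902, 0.1729]
tcp_rot: [0.0, 0.397, 0.918, -0.0]
contact_force: [0.6, 1.1, -2.4]
width: 0.018
```

Run:
```python
from go import *
rel([.5195,-.290,.1728],43.2)
print(np.abs(bot.read_state()["joint_velocities"]).max())
s,p=shot("wrist"); cv2.imwrite("pics/w15.png",p["color"][:,:,::-1])
s,p=shot("scene"); print([(d["confidence"],d["pixel"]) for d in bot.cut_out(p,"ball_center")[:2]])
```

```text
t 26.8 pos [ 0.5195 -0.2902  0.1729] yang 43.24 tilt [-0.e+00 -1.e-04 -1.e+00] F [ 0.6  1.1 -2.4] w 0.018
tool-offset mm now: [0.2 0.2 0.1] turn units 0.007
after turning: [0.2 0.2 0.1]
0.0004878915135053773
[(0.65, [246.2, 107.5])]
```

View pics/w15.png

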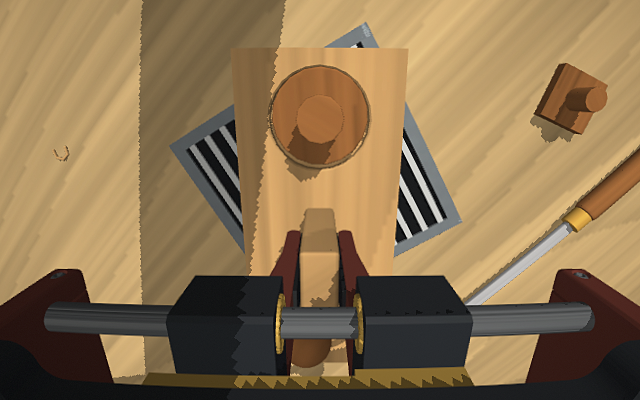

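The last picture shows the blank flat in its recess at (320,115), the ball in its pocket at (310,355) and the tray level and still. I hand in.

```bash
python3 -c "
from station import bot
print(bot.sign_off())"
```

```text
the job is handed in; nothing more can be done
None
```

I seated the round blank flat in the tray's recess and let go. I then lifted the wooden tray by its handle and carried it to the grille, where the arm still holds it. It was handed in at about 27 s of the 64 s allowed.

**Last checks:**
- **Tray position:** the gripper is at (0.5195, -0.2902) m. That puts the tray's middle within about 2 mm of the measured grille centre and its underside about 10 cm above the grille top.
- **Level and still:** tool tilt was about 0.0001 and joint speeds under 0.001 rad/s. The tray's outline in the wrist picture had not changed since the lift.
- **Blank and ball:** the blank shows an even ring round it in the recess, and the ball was still in its pocket.
- **Left alone:** I did not touch the square blank, gouge or wax tin.

**What disagreed:**
- **Blank grip:** the fingers were still closing when I started lifting the blank, so they held it about 7 mm higher on the spigot than planned. I allowed for this, and it touched the recess floor at the height I then expected.
- **Cameras:** estimates of the grille centre differed by 2–3 mm. The wrist camera also read the blank's depth about 3 mm too far.

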